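Pry the hub cap off a cart wheel and fit the flanged bush

TASK

Get this small cart wheel ready for its axle: lever the snap-fit hub cap loose with the pry bar, the blade worked in the notch at the cap's lower edge (do not take hold of the cap while it is still snapped on), and lay the bar back on the bench clear of the wheel. Then put the loose cap in the parts tray and slide the flanged bush into the open hub until its collar sits fully home. Leave the other things on the bench where they are.

Things in the scene. Friction and masses are not known exactly. Their poses are not given: they have to be found in the camera images.
- wheel: white steel cart-wheel rim, 178 mm across, top flange 102 mm above the bench, lying flat in a fixed eight-sided clamp plate 260 mm across and 22 mm high. It does not move. Origin on the bench under the hub axis; z up, +x from the hub axis towards the cap's pry notch. Bare steel hub: a collar 84 mm across, its flat top 112 mm above the bench; on it a spigot 40 mm across ending at 136 mm
- notch (a point): middle of the pry notch of the snapped-on cap, 28 mm from the hub axis along the wheel's +x, 115 mm above the bench: a gap 28 mm wide and 6 mm high (112 to 118 mm up) between the hub collar's top and the cap's lower edge. The spigot wall is 8 mm further in; the collar's flat top reaches 42 mm from the axis, and that outer edge is the bar's fulcrum
- hub_mouth (a point): centre of the hub's bore at the top of the spigot (under the cap at the start), 136 mm above the bench. Bore 31 mm across, lightly chamfered, 44 mm deep
- cap_top (a point): dark stepped hub cap over the spigot, open below, about 60 g: skirt 56 mm across, 33 mm high, standing on the collar; above it a round step 36 mm across, 15 mm high. This point: on its axis, mid-step, 40.5 mm above its underside; +x to the notch. Spring catches beside the notch hold it with some 25 N; 6 mm of lift at the notch edge frees it, and it stays perched a little askew on the spigot
- cap_edge (a point): middle of the cap's lower edge over the notch (the edge that the blade lifts), 26 mm out from the cap's axis; 118 mm above the bench while the cap is snapped on
- cap_mid (a point): centre of the cap, on its axis, 24 mm above its underside (cap 48 mm high in all)
- bar_grip (a point): pry bar on the bench: black ribbed grip 120 mm long, 24 wide, 20 high, then a flat steel shank, then a bent-up blade. This point: centre of the grip; x towards the blade, z up from its back. 119 mm ahead is the bend; from there the blade, 34 mm long, 14 wide, 3 thick, rises 25 degrees, so with the grip end raised 25 degrees it lies level. 0.22 kg, balances 20 mm ahead of this point
- bar_tip (a point): the end of the pry bar's blade, mid-width and mid-thickness: 150 mm ahead of bar_grip on the bar's x and 14 mm above it on its z
- bush_mid (a point): flanged steel bush standing on its narrow chamfered end: body 30 mm across, 40 mm long, then a collar 40 mm across, 8 mm thick, on top; 48 mm high in all, 0.14 kg. This point: its centre, half-way up; z up. Fully home, the collar rests on the top of the spigot and this point is 120 mm above the bench
- tray: open steel parts tray, 150 x 130 mm outside (x, y), 26 mm high, walls and floor 3 mm. It does not move. Origin under its centre
- spacer_mid (a point): a plain steel spacer tube without a collar, 33 mm across and 60 mm high, standing; not wanted. Its centre. Leave it
- tin: flat round steel tin, 72 mm across, 58 mm high, standing. Origin under its centre. Leave it
- driver: screwdriver lying on the bench, 200 mm long, black handle. Leave it
- socket_mid (a point): steel socket, 28 mm across and 38 mm high, standing. Its centre. Leave it
- mallet: rubber mallet lying on the bench, head 40 mm across and 75 mm long, wooden handle. Origin under the head's centre. Leave it
- nut: loose wheel nut, 24 mm across, 19 mm high. Origin under its centre. Leave it
There are look-alikes about, which are no part of the job. Leave any red look-alike of the part that bears bush_mid alone. Leave any brown look-alike of the part that bears cap_top alone.

How it is judged (in metres and radians):
On the way, in this order (a step that is already met when the one before it is completed fails the run):
1. the blade of the pry bar is in the notch of the cap (its end within 12 mm of the middle of the notch) (distance between bar_tip and notch below 0.012 m), for 0.1 s.
2. the bar has lifted the cap's notch edge at least 3 mm off its seat and still bears on it (z of cap_edge in the frame of wheel above 0.121 m and contact force between pry_bar and cap above 0.2 N and contact force between the fingers and cap below 0.1 N), for 0.05 s.
3. the bar lies on the bench, let go, clear of the wheel (height (world z) of bar_grip below 0.02 m and height (world z) of bar_tip below 0.045 m and horizontal distance between bar_tip and wheel above 0.13 m and contact force between the fingers and pry_bar below 0.1 N), for 0.1 s.
4. the cap lies in the parts tray, let go (x of cap_mid in the frame of tray between -0.056 and 0.056 m and y of cap_mid in the frame of tray between -0.046 and 0.046 m and z of cap_mid in the frame of tray below 0.036 m and contact force between the fingers and cap below 0.1 N), for 0.2 s.
At the end, for the whole second after the job is handed in: The bush stands upright in the hub, collar home on the spigot (within 2.5 mm); the cap lies in the parts tray; the pry bar lies on the bench off the clamp plate, its tip over 130 mm from the hub axis; all let go and at rest (all of step 3 and all of step 4 and z of bush_mid in the frame of wheel below 0.1225 m and horizontal distance between bush_mid and hub_mouth below 0.003 m and angle between bush_mid's own z axis and vertical below 0.06 rad and linear speed of each of pry_bar, cap, bush below 0.02 m/s); the robot touches nothing.
It fails at once if the gripper takes hold of the cap while it is still snapped on (its notch edge less than 1 mm up) (contact force between the fingers and cap above 3 N and z of cap_edge in the frame of wheel below 0.119 m and horizontal distance between cap_mid and wheel below 0.02 m).
It fails at once if any of the spacer tube, tin, screwdriver, socket, mallet and nut is moved more than 30 mm (distance of any of spacer_mid, tin, driver, socket_mid, mallet, nut from where it was at the start of the episode above 0.03 m).
It also fails if it takes over 72 s, if anything falls off the work surface, if the arm or the gripper's body presses on something with over 40 N, if the wrist force passes 120 N, or if a joint passes its speed limit or range.

ROBOT

A 6-joint arm with a two-finger parallel gripper is mounted at the origin on the work surface. World frame = base frame: x ahead of the robot, y to its left, z up, the work surface at z = 0. Lengths are in mm, angles in rad, forces in N, time in s.
With the tool pointing down it reaches from about 400 to 925 mm from the base axis. Payload 12.5 kg.
Tool frame: the origin (TCP) lies at the very end of the fingers, on their centre line; the grasp point (between the pads) lies env.hold_point_z behind it (env.hold_point_z is the distance from the TCP to the grasp point, in mm); y points along the fingers, z is the direction in which the jaws open and shut, and the axes are right-handed (so a half turn about y gives the same grasp; the last joint's range is limited). The gripper opens to 95 mm and grips with 3 to 60 N. Pads are 20 mm wide; open, the fingers measure 119 mm over their backs; the gripper's body (75 mm by 180 mm) begins 59 mm behind the grasp point.
Start: joints at [-0.106, 0.491, 1.559, -0, 1.092, -0.106], TCP at [625.017, 0.021, 214.661] pointing down, gripper open.
Joint ranges: [-3.1, 3.1], [-0.84, 2.19], [0.05, 2.79], [-1.13, 4.28], [0.06, 2.93], [-2.69, 2.69]. Speed limits (rad/s): [2.22, 2.22, 2.79, 3.14, 3.14, 3.14].

INTERFACE

Orientations are given as [roll, pitch, yaw] about the fixed x, y, z axes, in that order (R = Rz(yaw) Ry(pitch) Rx(roll)).
In Python, from cell import env gives the robot as it stands.
- The arm moves only by the shell command python3 -m inch 'ROWS'. ROWS is JSON, one flat list of numbers, 7 for each row, row after row: the shift along the tool's x, y, z in m, then the turn, a rotation vector about the tool's x, y, z in degrees, then the closure, from -1 (fully open) to 1 (shut). In form: [tx, ty, tz, ax, ay, az, hand, tx, ty, tz, ax, ay, az, hand, ...]. A call has 1 to 10 rows; each row shifts and turns the commanded pose from where the row before left it, along the tool's axes as they then stand; what a row does not reach is not made up. A row lasts 1/10 s, in which the tool goes at most 50 mm and 8.59 degrees, less where a joint would pass 70% of its speed; a pose out of reach is approached as far as the arm can. A call is refused whole if a number of a shift passes 0.05 or a number of a turn 8.59, either way. A call with a gripper value outside its range is refused whole. The fingers move at their own pace and stop on an object; the grip force is fixed at half the most. Time passes only in rows, so rows that do not move let the fingers close. It gives the time, the measured TCP pose, the force and the opening at its end, in the units of the state.
- env.state(): the state, without advancing time (a new reading comes with each control period).
- env.read_camera(name): name is "scene" or "side" or "wrist"; returns a dict with "pixels" (384x512x3 uint8, blue, green, red), "depth" (384x512 float32, mm along the optical axis (not along the pixel's ray), 0 where there is no reading), "mtx" (3x3 intrinsics, pixels), "R" (3x3) and "t" (3): a world point X has camera coordinates R X + t. Camera axes: x right, y down, z forward; pixel columns grow to the right and rows downward; lengths in mm; the calibration is good to about 2 mm. A picture is of the moment at which its call begins.
- env.job_done(): hands the job in, once; it reports no verdict.
The state is a dict: "t": time; "joints": joint angles; "qvel": joint speeds; "tau": joint torques, N m; "eef_pos": TCP position; "tcp_rot": TCP orientation; "ft_force": force on the tool from outside, world axes, zero at the start; "moment": the same for the moment, N m; "opening": opening from 0.0 (shut) to 1.0 (fully open).
Only numpy, scipy, OpenCV 4.12 (cv2) and the standard library are available. Lean on these libraries where they do the work, as an engineer would, in place of code of your own. Each camera call takes 0.05 s, during which the arm holds its last target.

## Working session

There is one attempt and no reset: what is moved stays moved. The work goes in short steps, Python scripts to look and compute and a shell command to move; the robot and the scene stay as the last step left them, time stands still between calls to the robot, and variables do not carry over. Pictures are saved under pics/ and viewed, and the job is handed in when it is done.

```bash
ls; mkdir -p pics
python3 - <<'E'
from cell import env
import cv2
print(env.state(), env.hold_point_z)
for n in ["scene","side","wrist"]:
    c=env.read_camera(n); cv2.imwrite(f"pics/{n}0.png",c["pixels"]); print(n,c["mtx"].round(1).tolist(),c["R"].round(3).tolist(),c["t"].round(1).tolist())
E
```

```text
pics
{'t': 0.0, 'joints': array([-1.05617789e-01,  4.91563742e-01,  1.55945859e+00,  3.01176312e-06,
        1.09169745e+00, -1.05592763e-01]), 'qvel': array([-3.92076586e-04, -6.32136460e-05, -2.72086894e-04, -1.04289152e-04,
       -3.14731647e-04,  1.66194163e-03]), 'tau': array([-9.52334158e-04, -6.12640929e+01, -2.58175153e+01,  6.92750537e-02,
        4.83079045e-02, -1.38641695e-05]), 'eef_pos': array([6.24752251e+02, 3.86005102e-02, 2.14056004e+02]), 'tcp_rot': array([-1.57191689e+00,  1.21451338e-04, -1.57082281e+00]), 'ft_force': array([ 0.21076264,  0.40250483, -0.43464216]), 'moment': array([ 0.0415684 , -0.01723722,  0.01342963]), 'opening': 0.9987686612729414} 18.8
scene [[346.6, 0.0, 261.2], [0.0, 346.6, 186.8], [0.0, 0.0, 1.0]] [[-0.878, 0.479, 0.011], [0.392, 0.73, -0.56], [-0.276, -0.488, -0.828]] [508.8, -128.5, 1039.9]
side [[472.3, 0.0, 260.2], [0.0, 472.3, 186.5], [0.0, 0.0, 1.0]] [[0.702, -0.713, 0.007], [-0.474, -0.475, -0.741], [0.532, 0.517, -0.671]] [-439.0, 339.4, 874.2]
wrist [[306.6, 0.0, 257.1], [0.0, 306.6, 190.7], [0.0, 0.0, 1.0]] [[1.0, 0.0, -0.001], [0.001, -0.957, 0.289], [-0.001, -0.289, -0.957]] [-623.5, -32.5, 393.9]
```

View pics/scene0.png

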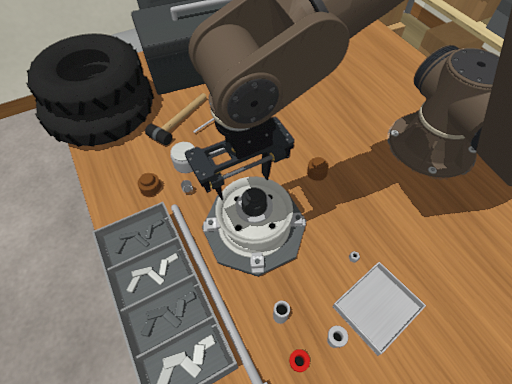

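View pics/side0.png

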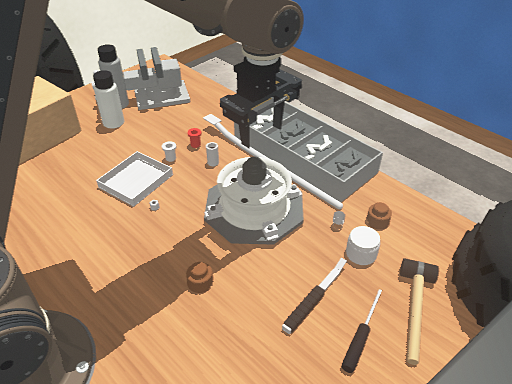

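View pics/wrist0.png

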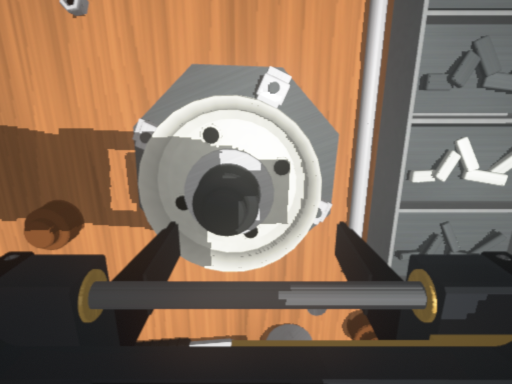

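The scene view shows the wheel at (255,215), the tray at (380,305) and the collared bush at (338,336), with the spacer at (282,311) and the red look-alike at (300,360). The side view shows the pry bar at (315,295), flat blade towards the upper right. The driver is at (362,330), and the dark cap on the hub at (255,170). I'll measure these by depth and enlarge the key crops.

```bash
cat > h.py <<'E'
from cell import env
import cv2, numpy as np
from scipy.spatial.transform import Rotation as Ro
def cloud(c):
    h,w=c["depth"].shape; u,v=np.meshgrid(np.arange(w),np.arange(h)); K=c["mtx"]; z=c["depth"].astype(float)
    P=np.stack([(u-K[0,2])/K[0,0]*z,(v-K[1,2])/K[1,1]*z,z],-1)
    W=(P-c["t"])@c["R"]; W[z==0]=np.nan; return W
def proj(c,X):
    p=np.atleast_2d(X)@c["R"].T+c["t"]; q=p@c["mtx"].T; return q[:,:2]/q[:,2:]
def ray(c,uv,z):
    uv=np.atleast_2d(uv); K=c["mtx"]; d=np.c_[(uv-[K[0,2],K[1,2]])/[K[0,0],K[1,1]],np.ones(len(uv))]@c["R"]
    o=-c["R"].T@c["t"]; return o+d*((z-o[2])/d[:,2])[:,None]
def crop(c,u,v,r,name,s=None):
    im=c["pixels"][max(0,v-r):v+r,max(0,u-r):u+r]; s=s or 560//(2*r); cv2.imwrite(f"pics/{name}.png",cv2.resize(im,None,fx=s,fy=s,interpolation=cv2.INTER_CUBIC))
E
python3 - <<'E'
from h import *
a=env.read_camera("scene"); b=env.read_camera("side"); c=env.read_camera("wrist")
crop(b,255,185,50,"side_wheel"); crop(b,315,295,50,"side_bar"); crop(b,185,150,40,"side_bush"); crop(c,230,185,80,"wr_wheel")
crop(a,255,205,45,"sc_wheel")
for n,cc,pts in [("side",b,[(292,322),(305,307),(318,292),(325,287),(335,275),(343,263),(170,147),(212,147),(195,133),(255,160),(135,178),(255,205)]),("scene",a,[(338,334),(282,308),(300,358),(254,195),(380,307),(187,187),(183,157),(355,257),(158,134)]),("wrist",c,[(227,190),(235,215),(270,140),(170,180)])]:
    W=cloud(cc)
    for u,v in pts: print(n,u,v,W[v,u].round(1))
E
```

```text
side 292 322 [ 417.4 -293.    17.1]
side 305 307 [ 461.3 -289.2   18. ]
side 318 292 [ 506.6 -285.7   20.6]
side 325 287 [ 532.  -285.    12.3]
side 335 275 [ 570.5 -281.4   14.4]
side 343 263 [ 606.3 -275.3   18.4]
side 170 147 [582.2 311.8  34.7]
side 212 147 [658.8 220.7  42.8]
side 195 133 [673.5 312.9  35.9]
side 255 160 [601.7  -5.2 158.3]
side 135 178 [454.2 303.8   3.5]
side 255 205 [539.3 -67.6 100. ]
scene 338 334 [568.6 306.4  30.2]
scene 282 308 [645.  209.4  41.5]
scene 300 358 [660.4 306.8  28.8]
scene 254 195 [5.994e+02 3.000e-01 1.584e+02]
scene 380 307 [446.4 303.3   3.8]
scene 187 187 [ 704.7 -174.4   35. ]
scene 183 157 [ 680.1 -255.2   56.1]
scene 355 257 [429.6 185.6  17.4]
scene 158 134 [ 709.1 -388.7   33.2]
wrist 227 190 [600.5  14.7 158.2]
wrist 235 215 [606.6  -4.4 162.6]
wrist 270 140 [636.6  43.3  81.7]
wrist 170 180 [534.3   2.3  81.2]
```

View pics/side_wheel.png

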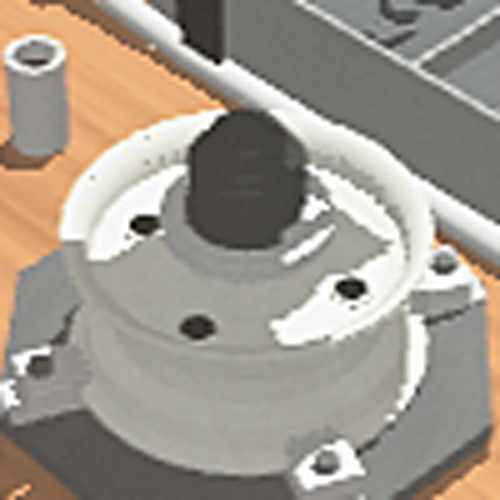

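View pics/side_bar.png

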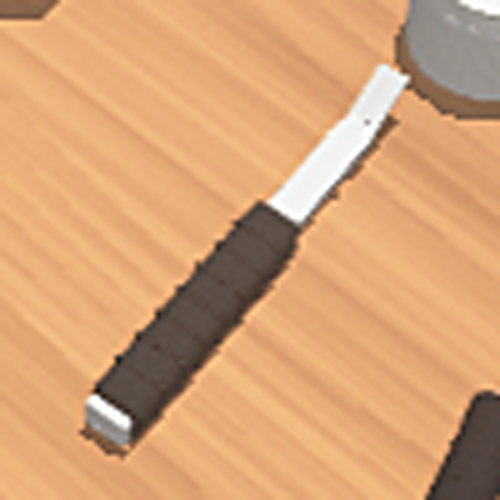

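View pics/wr_wheel.png

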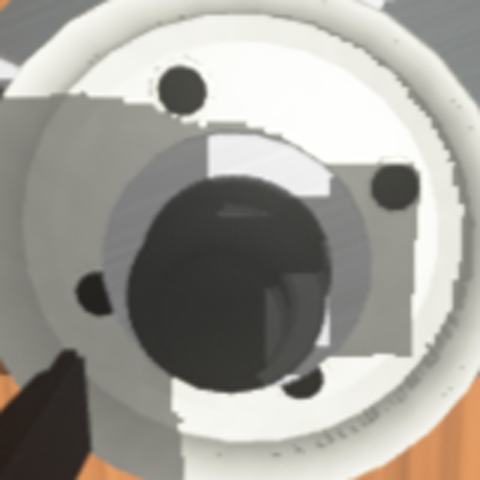

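View pics/side_bush.png

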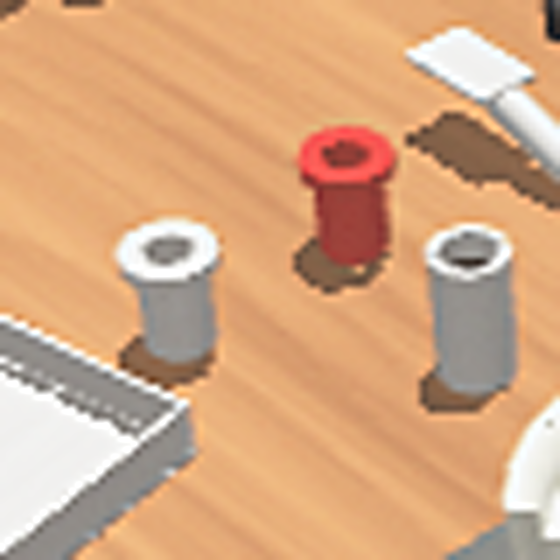

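View pics/sc_wheel.png

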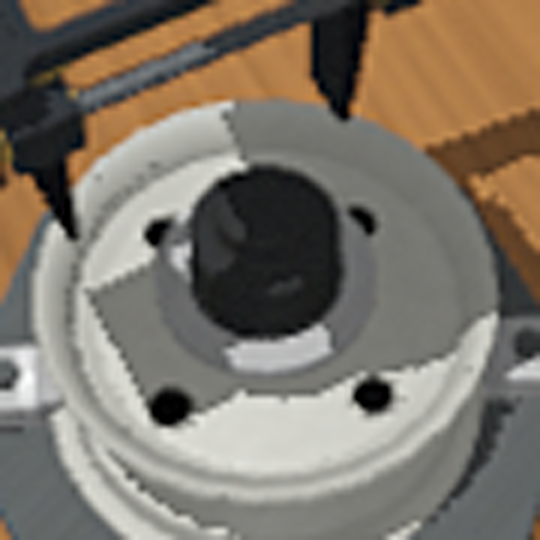

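The crops settle which parts are meant:
- **Bush:** the grey collared part at side (170,152), since the spacer at (212,153) has no collar and the other collared part is red.
- **Bar:** the ribbed grip with a bent flat blade at (315,295).

No notch is visible yet. I'll move towards the bar to clear the views.

```bash
python3 -m inch '[0.05,0,-0.03,0,0,0,-1, 0.05,0,-0.03,0,0,0,-1, 0.05,0,-0.03,0,0,0,-1, 0.05,0,-0.03,0,0,0,-1, 0.05,0,-0.03,0,0,0,-1]'
python3 - <<'E'
from h import *
a=env.read_camera("scene"); b=env.read_camera("side")
crop(b,255,180,35,"side_wheel1",8); crop(a,255,205,35,"sc_wheel1",8)
for n,c in (("scene",a),("side",b)):
    W=cloud(c); m=(W[...,2]>150)&(np.hypot(W[...,0]-600,W[...,1])<45)
    print(n,m.sum(),np.nanmedian(W[m],0).round(1))
E
```

```text
t: 0.8
eef_pos: [495.2, -215.7, 214.8]
tcp_rot: [-1.57, -0.0, -1.57]
ft_force: [0.5, -0.1, -1.5]
opening: 0.998
scene 214 [ 5.992e+02 -3.000e-01  1.587e+02]
side 151 [594.   -9.8 158.6]
```

Run:
```python
from h import *
a=cv2.imread("pics/side_wheel1.png"); b=cv2.imread("pics/sc_wheel1.png")
# brighten dark tones
f=lambda i: (255*(i/255.)**0.5).astype('uint8')
x=np.hstack([f(a),f(b)]); cv2.imwrite("pics/both1.png",cv2.resize(x,None,fx=.71,fy=.71))
```

```text
(no output)
```

View pics/both1.png

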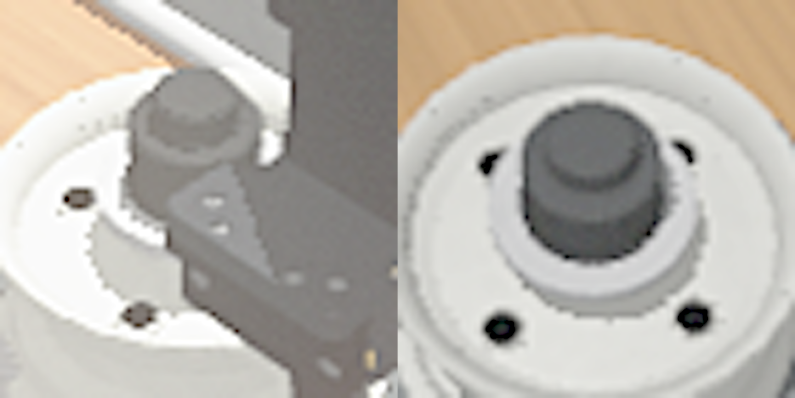

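The scene view shows the cap at (590,180) with no notch on the arc facing +x+y. The gripper hides the side view, so I'll brighten the first side picture instead.

Run:
```python
from h import *
a=cv2.imread("pics/side0.png")[145:215,215:295]; b=cv2.imread("pics/wrist0.png")[130:260,170:300]
f=lambda i: (255*(i/255.)**0.5).astype('uint8')
x=np.hstack([cv2.resize(f(a),(400,350),interpolation=2),cv2.resize(f(b),(350,350),interpolation=2)]); cv2.imwrite("pics/both0.png",x)
```

```text
(no output)
```

View pics/both0.png

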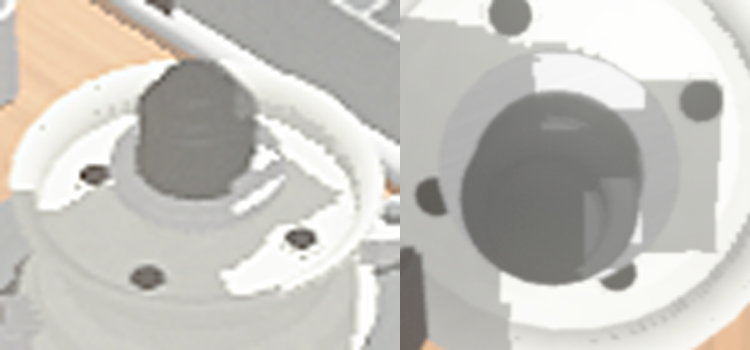

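```bash
python3 -m inch '[0.04,-0.02,-0.02,0,0,0,-1, 0.04,-0.02,-0.02,0,0,0,-1]'
python3 - <<'E'
from h import *
a=env.read_camera("side"); w=env.read_camera("wrist"); s=env.read_camera("scene")
cv2.imwrite("pics/side2.png",a["pixels"]);cv2.imwrite("pics/wrist2.png",w["pixels"]);cv2.imwrite("pics/scene2.png",s["pixels"])
f=lambda i: (255*(i/255.)**0.5).astype('uint8')
crop({"pixels":f(a["pixels"])},255,180,35,"side_wheel2",8)
E
```

```text
t: 1.1
eef_pos: [456.1, -294.6, 255.0]
tcp_rot: [-1.571, 0.001, -1.569]
ft_force: [0.5, -0.8, 0.3]
opening: 0.998
```

View pics/side_wheel2.png

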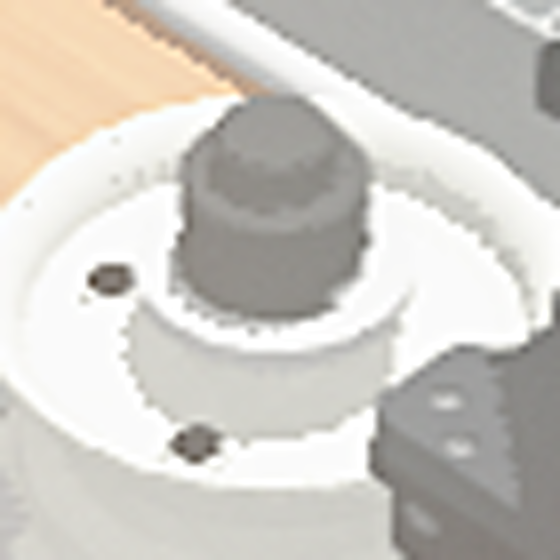

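View pics/wrist2.png

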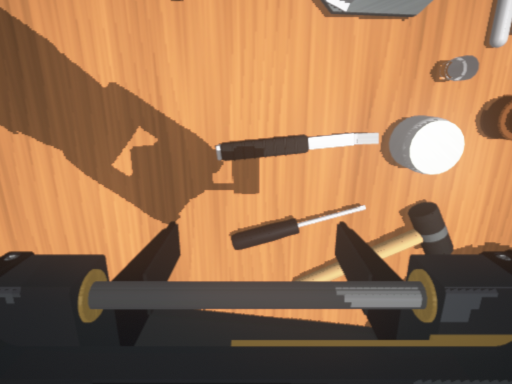

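The side view shows the skirt's lower right edge cut short near (360,265), which suggests a notch towards +x-y. I'll check the lowest skirt height by azimuth in the depth.

Run:
```python
from h import *
for n in("side","scene"):
    c=env.read_camera(n);W=cloud(c);g=c["pixels"].max(-1)
    r=np.hypot(W[...,0]-599,W[...,1]); dark=g<90
    m=dark&(W[...,2]>108)&(W[...,2]<148)&(r<40)
    # fit circle center of skirt
    P=W[m]; from scipy.optimize import least_squares
    s=least_squares(lambda p:np.hypot(P[:,0]-p[0],P[:,1]-p[1])-28,[599,0],loss='soft_l1').x
    print(n,m.sum(),s.round(1))
    az=np.degrees(np.arctan2(P[:,1]-s[1],P[:,0]-s[0]))%360
    for k in range(0,360,10):
        q=P[(az>=k)&(az<k+10)]
        if len(q)>2: print(k,len(q),np.percentile(q[:,2],[0,10,100]).round(0), end='; ')
    print()
```

```text
side 277 [598.8  -5.7]
130 3 [112. 113. 146.]; 140 3 [112. 118. 145.]; 150 11 [111. 111. 147.]; 160 12 [113. 119. 146.]; 170 18 [111. 115. 146.]; 180 19 [110. 114. 147.]; 190 22 [113. 115. 148.]; 200 25 [112. 114. 146.]; 210 29 [113. 114. 145.]; 220 24 [112. 115. 146.]; 230 26 [113. 115. 148.]; 240 22 [110. 114. 145.]; 250 22 [114. 119. 147.]; 260 11 [122. 122. 146.]; 270 12 [120. 121. 147.]; 280 9 [125. 129. 148.]; 
scene 393 [597.   -4.1]
0 18 [114. 119. 147.]; 10 24 [111. 112. 146.]; 20 23 [113. 117. 147.]; 30 24 [112. 115. 146.]; 40 27 [113. 114. 147.]; 50 25 [111. 112. 146.]; 60 27 [110. 116. 147.]; 70 30 [112. 115. 145.]; 80 25 [113. 116. 146.]; 90 25 [111. 114. 146.]; 100 19 [113. 120. 146.]; 110 19 [113. 117. 147.]; 120 12 [114. 115. 146.]; 130 16 [113. 116. 146.]; 140 8 [113. 114. 145.]; 150 6 [110. 126. 145.]; 160 5 [110. 123. 145.]; 170 6 [110. 110. 145.]; 300 4 [144. 144. 145.]; 310 4 [142. 142. 143.]; 320 10 [111. 111. 146.]; 330 7 [142. 142. 144.]; 340 7 [116. 120. 145.]; 350 14 [110. 112. 146.];
```

The lower edge is raised from about 258° onward in the side view, while the scene view finds it on its seat from 320°. The notch is therefore near azimuth 288°, and I'll confirm with a tilted wrist look.

```bash
python3 -m inch '[-0.017,0.011,0.045,0,0,0,-1, -0.017,0.011,0.045,0,0,0,-1, -0.017,0.011,0.045,0,0,0,-1, -0.017,0.011,0.045,0,0,8.5,-1, 0,0.011,0.04,0,0,8.5,-1, 0,0,0,0,0,8.5,-1, 0,0,0,0,0,8.5,-1, 0,0,0,0,0,8.5,-1, 0,0,0,0,0,8.5,-1]'
python3 - <<'E'
from h import *
c=env.read_camera("wrist"); f=lambda i: (255*(i/255.)**0.5).astype('uint8')
cv2.imwrite("pics/wrist3.png",f(c["pixels"]))
print(proj(c,[[598,-4,136]]), (-c["R"].T@c["t"]).round(0), env.state()["eef_pos"])
E
```

```text
t: 2.25
eef_pos: [677.0, -223.1, 199.5]
tcp_rot: [-1.571, 0.897, -1.569]
ft_force: [0.3, 0.2, -1.0]
opening: 0.999
[[191.91491695  95.1917813 ]] [ 676. -304.  372.] [ 675.71680953 -224.61912033  195.84878749]
```

View pics/wrist3.png

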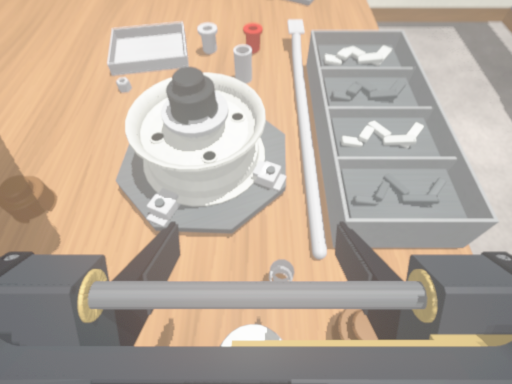

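Run:
```python
from h import *
c=env.read_camera("wrist"); f=lambda i: (255*(i/255.)**0.6).astype('uint8')
im={"pixels":f(c["pixels"])}
crop(im,192,105,35,"w3c",8)
W=cloud(c); r=np.hypot(W[...,0]-598,W[...,1]+4)
# step top and hub collar centre
m=(W[...,2]>156)&(r<40); print("step top",m.sum(),np.nanmean(W[m],0).round(1))
m=(abs(W[...,2]-112)<2.5)&(r>30)&(r<48); P=W[m]
from scipy.optimize import least_squares
dark=c["pixels"].max(-1)<90
m=dark&(W[...,2]>119)&(W[...,2]<143)&(r<40)&(r>22); P=W[m]
s=least_squares(lambda p:np.hypot(P[:,0]-p[0],P[:,1]-p[1])-28,[598,-4],loss='soft_l1').x; print("skirt c",s.round(1),len(P))
m=dark&(W[...,2]>108)&(W[...,2]<148)&(r<40);P=W[m]
az=np.degrees(np.arctan2(P[:,1]-s[1],P[:,0]-s[0]))%360
for k in range(180,360,6):
    q=P[(az>=k)&(az<k+6)]
    if len(q)>2: print(k,len(q),np.percentile(q[:,2],[0,15]).round(0), end='; ')
```

```text
step top 591 [598.7  -7.1 161.5]
skirt c [597.5  -2.4] 714
180 9 [147. 147.]; 186 9 [115. 122.]; 192 10 [117. 147.]; 198 13 [117. 140.]; 204 20 [114. 117.]; 210 26 [115. 117.]; 216 32 [113. 120.]; 222 39 [115. 121.]; 228 38 [115. 120.]; 234 57 [114. 119.]; 240 50 [115. 119.]; 246 65 [115. 119.]; 252 62 [115. 120.]; 258 64 [116. 123.]; 264 56 [121. 126.]; 270 61 [121. 126.]; 276 60 [121. 126.]; 282 63 [114. 125.]; 288 60 [121. 126.]; 294 62 [121. 126.]; 300 55 [121. 126.]; 306 56 [121. 127.]; 312 49 [121. 126.]; 318 55 [115. 121.]; 324 54 [116. 122.]; 330 46 [116. 122.]; 336 37 [117. 122.]; 342 33 [118. 123.]; 348 19 [116. 120.]; 354 11 [122. 146.];
```

View pics/w3c.png

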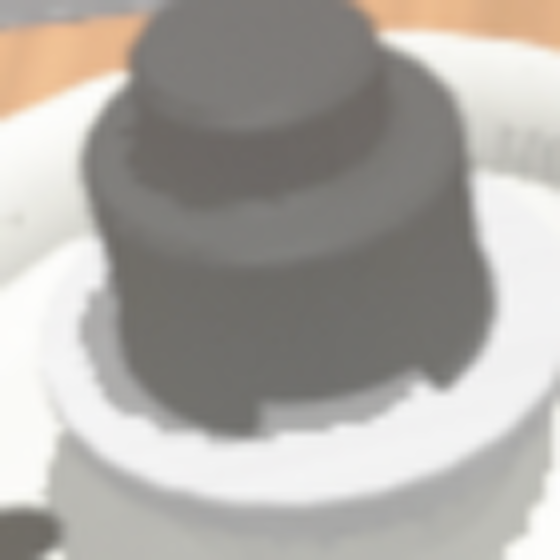

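The crop shows the notch clearly, a gap in the lower edge from (258,420) to (425,385), spanning about 262°–317°. Its centre is near 289.5° and the hub sits near (598,-4). Next I'll fix the bar's pose.

Run:
```python
from h import *
for n in("side","scene"):
    c=env.read_camera(n);W=cloud(c);g=c["pixels"].max(-1)
    box=(W[...,0]>385)&(W[...,0]<530)&(W[...,1]>-325)&(W[...,1]<-255)&(W[...,2]>5)&(W[...,2]<28)&(g<100)
    bl=(W[...,0]>520)&(W[...,0]<640)&(W[...,1]>-315)&(W[...,1]<-255)&(W[...,2]>4)&(W[...,2]<35)&(g>150)
    for nm,m in(("grip",box),("steel",bl)):
        P=W[m]
        if len(P)<10: print(n,nm,len(P)); continue
        if nm=="grip": P=P[P[:,2]>14]
        (x0,y0),(w,h),an=cv2.minAreaRect(P[:,:2].astype('float32'))
        print(n,nm,len(P),"c",round(x0,1),round(y0,1),"sz",round(w,1),round(h,1),an,"z",np.percentile(P[:,2],[5,50,95]).round(1),"xr",P[:,0].min().round(1),P[:,0].max().round(1))
        d=np.linalg.svd(P[:,:2]-P[:,:2].mean(0),full_matrices=False)[2][0]; print(d, P.mean(0).round(1))
```

```text
side grip 574 c 462.0 -287.0 sz 117.6 24.8 5.733149528503418 z [15.5 18.6 21.2] xr 403.8 520.4
[-0.99550596 -0.09469896] [ 459.2 -288.    18.5]
side steel 330 c 579.8 -281.7 sz 119.8 36.4 1.03255295753479 z [ 9.4 14.4 30.2] xr 520.1 640.0
[-0.99968009  0.0252925 ] [ 591.8 -277.3   16.6]
scene grip 252 c 460.9 -283.4 sz 125.1 26.8 7.958464622497559 z [15.1 18.6 21.3] xr 397.8 523.8
[0.99456748 0.10409388] [ 463.9 -281.4   18.4]
scene steel 73 c 569.0 -272.9 sz 88.9 15.4 4.6965203285217285 z [10.7 14.5 24.2] xr 524.5 613.0
[0.9966583  0.08168374] [ 567.8 -272.5   15.3]
```

```bash
python3 -m inch '[0,0,-0.036,0,0,-8.5,-1, 0,0,-0.036,0,0,-8.5,-1, 0,0,-0.036,0,0,-8.5,-1, 0,0,-0.036,0,0,-8.5,-1, 0,0,-0.036,0,0,-8.5,-1, 0,0,-0.036,0,0,-8.5,-1, 0.03,0.01,0,0,0,0,-1, 0.03,0.01,0,0,8.4,0,-1, 0,0.01,0,0,8.4,0,-1, 0,0.01,0,0,8.4,0,-1]'
python3 -m inch '[0,0,0,0,8.4,0,-1, 0,0,0,0,8.4,0,-1, 0,0,0,0,8.4,0,-1, 0,0,0,0,8.4,0,-1, 0,0,0,0,8.4,0,-1, 0,0,0,0,8.4,0,-1, 0,0,0,0,8.4,0,-1, 0,0,0,0,0,0,-1]'
python3 - <<'E'
from h import *
c=env.read_camera("wrist");cv2.imwrite("pics/wrist4.png",c["pixels"]); s=env.state(); print(s["eef_pos"],s["joints"])
W=cloud(c);g=c["pixels"].max(-1)
m=(W[...,0]>385)&(W[...,0]<530)&(W[...,1]>-325)&(W[...,1]<-255)&(W[...,2]>14)&(W[...,2]<28)&(g<100);P=W[m]
print(len(P),cv2.minAreaRect(P[:,:2].astype('float32')),P.mean(0))
E
```

```text
t: 3.45
eef_pos: [461.4, -284.5, 161.4]
tcp_rot: [-1.565, -0.003, -2.014]
ft_force: [-0.5, 0.5, -0.1]
opening: 1.003
t: 4.25
eef_pos: [461.4, -283.9, 161.5]
tcp_rot: [-1.566, 0.003, -3.036]
ft_force: [0.8, -0.2, -0.6]
opening: 1.001
[ 461.24632908 -283.97306307  161.27749637] [-6.73272778e-01  4.35660471e-01  1.82752067e+00 -1.42311307e-03
  8.74042429e-01  7.87548231e-01]
2287 ((463.1896667480469, -282.8092346191406), (118.86445617675781, 23.246444702148438), 6.021533012390137) [ 466.20100975 -282.96907671   21.2548503 ]
```

View pics/wrist4.png

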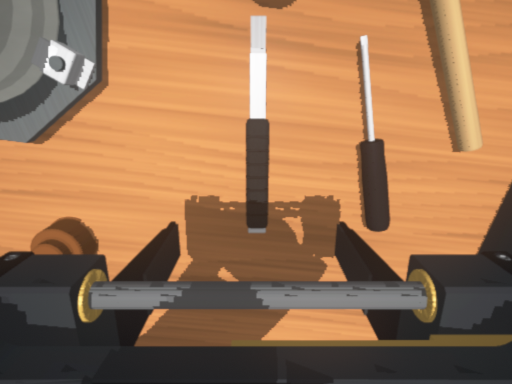

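The wrist view shows the grip vertical at (257,175), centred between the fingers. Tool yaw matches the bar at 6.0°, so I'll descend and close.

```bash
python3 -m inch '[0,0.045,0,0,0,0,-1, 0,0.045,0,0,0,0,-1, 0,0.04,0,0,0,0,-1, 0,0.022,0,0,0,0,-1, 0,0.004,0,0,0,0,-1, 0,0,0,0,0,0,-1, 0,0,0,0,0,0,1, 0,0,0,0,0,0,1, 0,0,0,0,0,0,1, 0,0,0,0,0,0,1]'
python3 -m inch '[0,0,0,0,0,0,1, 0,0,0,0,0,0,1, 0,0,0,0,0,0,1, 0,0,0,0,0,0,1]'
```

```text
t: 5.3
eef_pos: [460.7, -284.9, 4.5]
tcp_rot: [-1.57, 0.001, -3.037]
ft_force: [-0.9, 0.0, -0.6]
opening: 0.72
t: 5.7
eef_pos: [460.4, -284.7, 3.7]
tcp_rot: [-1.571, 0.0, -3.037]
ft_force: [0.0, 0.6, 0.6]
opening: 0.381
```

```bash
python3 -m inch '[0,0,0,0,0,0,1, 0,0,0,0,0,0,1, 0,0,0,0,0,0,1, 0,0,0,0,0,0,1, 0,-0.02,0,0,0,0,1, 0,-0.04,0,0,0,0,1, 0,-0.04,0,0,0,0,1]'
python3 - <<'E'
from h import *
c=env.read_camera("side");cv2.imwrite("pics/side5.png",c["pixels"]); crop(c,315,270,70,"side5c",4)
E
```

```text
t: 6.4
eef_pos: [459.9, -284.3, 104.3]
tcp_rot: [-1.572, -0.002, -3.037]
ft_force: [0.8, -1.1, -2.0]
opening: 0.255
```

View pics/side5c.png

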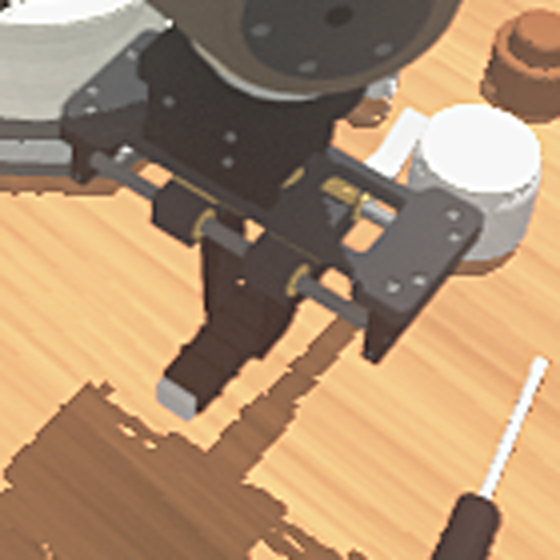

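The side view shows the bar held level in the fingers at (240,340), with the opening at 24 mm. I'll carry it to the notch side and turn it.

```bash
python3 -m inch '[-0.02,-0.04,-0.006,0,0,0,1, -0.043,-0.04,-0.013,0,0,0,1, -0.043,-0.03,-0.013,0,-4,0,1, -0.043,0,-0.013,0,-8.5,0,1, -0.043,0,-0.005,0,-8.5,0,1, -0.02,0,0,0,-8.5,0,1, 0,0,0,0,-8.5,0,1, 0,0,0,0,-8.5,0,1]'
python3 -m inch '[0,0,0,0,-8.5,0,1, 0,0,0,0,-8.5,0,1, 0,0,0,0,-8.5,0,1, 0,0,0,0,-8.5,0,1, 0,0,0,0,-8.5,0,1, 0,0,0,0,-8.5,0,1, 0,0,0,0,-6,0,1, 0,0,0,0,0,0,1]'
python3 - <<'E'
from h import *
c=env.read_camera("wrist");cv2.imwrite("pics/wrist6.png",c["pixels"]); s=env.state(); print(s["eef_pos"],s["tcp_rot"],s["joints"])
E
```

```text
t: 7.25
eef_pos: [649.8, -197.5, 203.7]
tcp_rot: [-1.572, -0.0, -2.218]
ft_force: [0.1, -1.3, -2.5]
opening: 0.251
t: 8.05
eef_pos: [649.3, -198.2, 204.2]
tcp_rot: [-1.571, 0.001, -1.229]
ft_force: [0.8, -0.3, -1.7]
opening: 0.25
[ 649.36567862 -198.23954275  204.30209844] [-1.57120788e+00  4.06167106e-04 -1.23277114e+00] [-3.93520952e-01  5.78846491e-01  1.42540801e+00  3.00952395e-05
  1.13791574e+00 -7.31558852e-01]
```

View pics/wrist6.png

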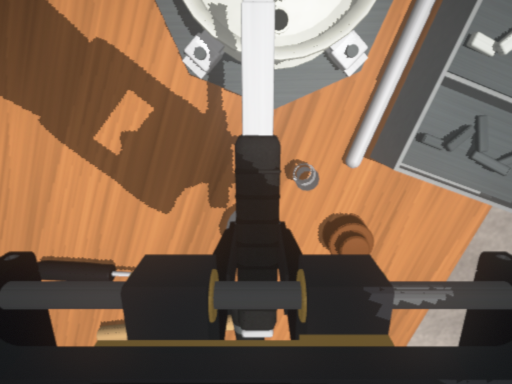

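The wrist view shows the bar straight ahead with the grip–shank step at (257,137), but the tip is out of frame. I'll measure the tip in the scene and side views.

Run:
```python
from h import *
s=env.state();R=Ro.from_euler('xyz',s["tcp_rot"]).as_matrix();p=s["eef_pos"]
c=env.read_camera("wrist");W=cloud(c)
for v in (100,120,130,135,140,150,165): print(v,((W[v,257]-p)@R).round(1))
for n in("scene","side"):
    c=env.read_camera(n);W=cloud(c);L=(W-p)@R; g=c["pixels"].min(-1)
    m=(abs(L[...,2])<14)&(L[...,0]<-50)&(L[...,0]>-175)&(L[...,1]<12)&(L[...,1]>-40)
    print(n,m.sum())
    P=L[m]
    for a in range(-170,-50,6):
        q=P[(P[:,0]>=a)&(P[:,0]<a+6)]
        if len(q):print(a,len(q),q[:,1].min().round(1),np.median(q[:,1]).round(1),q[:,1].max().round(1),q[:,2].mean().round(1),end=' | ')
    t=R@np.array([-151,-20.5,0])+p; print(proj(c,t)); u,v=proj(c,t)[0].astype(int); crop(c,u,v,40,"tip_"+n,7)
```

```text
100 [-82.3 -11.6  -0.8]
120 [-72.5 -12.3  -0.8]
130 [-67.5 -12.   -0.8]
135 [-65.  -11.9  -0.8]
140 [-63.  -16.8  -0.8]
150 [-58.1 -17.5  -0.8]
165 [-50.4 -17.8  -0.8]
scene 348
-158 9 -22.7 -20.9 -17.1 -0.2 | -152 14 -21.0 -18.4 -15.9 0.9 | -146 12 -17.2 -16.6 -14.6 0.8 | -140 13 -15.4 -13.0 -10.8 0.9 | -134 14 -11.5 -10.8 -7.4 1.2 | -128 20 -10.8 -9.6 -1.4 1.7 | -122 18 -10.0 -8.9 -4.5 1.4 | -116 20 -10.6 -8.8 -3.0 2.0 | -110 18 -11.0 -9.0 -5.2 1.0 | -104 19 -10.9 -8.6 -3.5 1.2 | -98 20 -11.8 -8.8 -4.4 1.5 | -92 19 -11.5 -9.3 -2.8 1.8 | -86 20 -11.7 -9.4 -0.0 1.0 | -80 19 -12.1 -9.1 -1.4 2.0 | -74 19 -10.9 -9.5 -1.3 1.3 | -68 33 -14.2 -9.7 0.6 2.0 | -62 34 -16.6 -13.8 0.1 3.6 | -56 27 -16.1 -14.7 -0.9 2.9 | [[241.08291926 157.42283135]]
side 326
-158 1 -17.0 -17.0 -17.0 -4.5 | -152 14 -22.7 -20.0 -17.7 -2.1 | -146 17 -20.6 -17.4 -12.6 -1.7 | -140 16 -17.8 -14.3 -12.1 -1.3 | -134 16 -15.8 -11.6 -8.6 -2.2 | -128 20 -11.8 -9.0 -4.5 -3.0 | -122 22 -10.7 -8.4 -2.6 -3.0 | -116 19 -11.4 -8.3 -1.9 -2.7 | -110 20 -10.0 -8.1 -2.8 -3.3 | -104 20 -12.4 -8.4 -1.0 -3.6 | -98 19 -12.1 -8.9 -2.6 -3.7 | -92 20 -11.1 -9.2 -1.2 -3.9 | -86 21 -10.8 -9.1 -2.9 -3.3 | -80 21 -12.5 -8.0 -1.5 -3.8 | -74 19 -10.8 -9.0 -3.3 -4.3 | -68 19 -11.0 -8.3 -1.7 -3.3 | -62 23 -16.9 -10.8 3.6 -8.7 | -56 19 -16.6 -6.9 3.0 -11.6 | [[270.85800766 146.81314096]]
```

View pics/tip_scene.png

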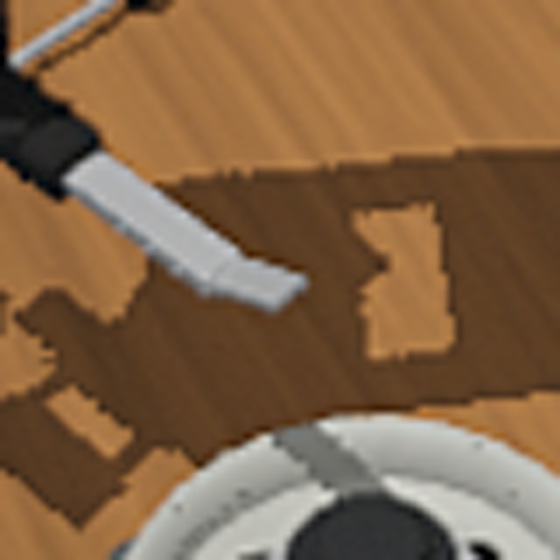

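View pics/tip_side.png

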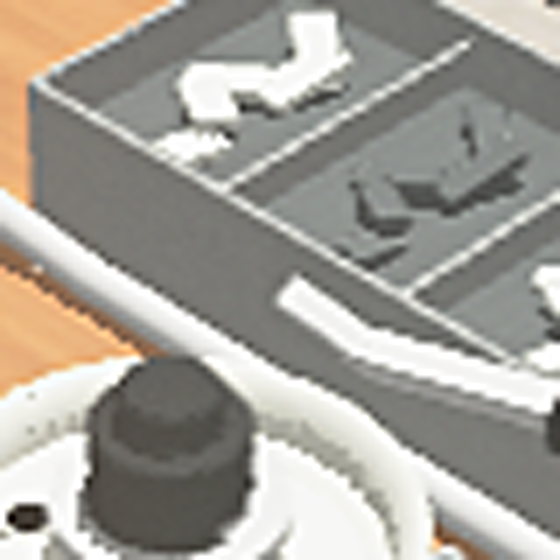

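Both views show the blade bent up and the tip free. In the tool frame the tip is near (-154.5, -20.8, -0.5), which agrees with the given bar dimensions. I'll compute the approach.

```bash
cat >> h.py <<'E'
TIP=np.array([-154.5,-20.8,-0.5]); HUB=np.array([598,-4,0.]); N=np.array([np.cos(np.radians(-70.5)),np.sin(np.radians(-70.5)),0])
def plan(tgt,tilt,Rcur=None,p=None):
    s=env.state();R=Ro.from_euler('xyz',s["tcp_rot"]).as_matrix();p=s["eef_pos"]
    Rt=(Ro.from_euler('xyz',[-np.pi/2,0,np.radians(-70.5)])*Ro.from_rotvec([0,0,np.radians(tilt)])).as_matrix()
    T=np.array(tgt)-Rt@TIP
    print("TCP target",T.round(1),"shift in present tool",(R.T@(T-p)).round(1),"in target tool",(Rt.T@(T-p)).round(1),"turn deg tool",np.degrees(Ro.from_matrix(R.T@Rt).as_rotvec()).round(1))
def tipnow():
    s=env.state();R=Ro.from_euler('xyz',s["tcp_rot"]).as_matrix();t=s["eef_pos"]+R@TIP
    d=t-HUB; print("tip radial",(d@N).round(1),"lat",(d@np.cross([0,0,1],N)).round(1),"z",t[2].round(1),"tilt",np.degrees(np.arcsin(R[2,0])).round(1),"F",s["ft_force"].round(1),"M",s["moment"].round(2),"open",round(s["opening"],3)); return t
E
python3 - <<'E'
from h import *
plan(HUB+N*70+[0,0,140],-25)
plan(HUB+N*37+[0,0,120],-25)
tipnow()
E
```

```text
TCP target [ 671.5 -210.1  186.4] shift in present tool [18.5 18.2 16.9] in target tool [ 9.1 24.3 16.9] turn deg tool [  0.   -0.1 -25. ]
TCP target [ 660.5 -179.   166.4] shift in present tool [-14.5  38.2  16.8] in target tool [-29.3  28.4  16.9] turn deg tool [  0.   -0.1 -25. ]
tip radial 45.8 lat -16.5 z 225.4 tilt -0.0 F [ 0.9  0.  -2.4] M [-0.06 -0.05 -0.04] open 0.252
```

```bash
python3 -m inch '[0.018,0,0.017,0,0,0,1, 0,0.018,0,0,0,-8.4,1, 0,0,0,0,0,-8.3,1, 0,0,0,0,0,-8.3,1, 0,0,0,0,0,0,1]'
python3 - <<'E'
from h import *
tipnow()
f=lambda i: (255*(i/255.)**0.7).astype('uint8')
ims=[]
for n in("scene","side"):
    c=env.read_camera(n);W=cloud(c);s=env.state();R=Ro.from_euler('xyz',s["tcp_rot"]).as_matrix();p=s["eef_pos"];L=(W-p)@R
    m=(abs(L[...,2])<14)&(L[...,0]<-50)&(L[...,0]>-175)&(L[...,1]<12)&(L[...,1]>-40)&(W[...,2]>130)
    P=L[m]; b=P[P[:,0]<-130]; print(n,len(b),"end",np.percentile(P[:,0],[0,2]).round(1),"lat",np.percentile(b[:,2],[5,50,95]).round(1)); 
    k=b[b[:,0]<-148]; print(np.median(k,0).round(1))
    im=f(c["pixels"]); u,v=proj(c,HUB+[0,0,130])[0].astype(int); ims.append(cv2.resize(im[v-45:v+35,u-50:u+50],(400,320),interpolation=2))
cv2.imwrite("pics/pre.png",np.hstack(ims))
E
```

```text
t: 8.75
eef_pos: [670.7, -207.2, 185.9]
tcp_rot: [-1.572, -0.438, -1.228]
ft_force: [-0.1, -0.2, -2.2]
opening: 0.254
tip radial 67.1 lat -0.1 z 139.1 tilt 25.1 F [-0.1 -0.2 -2.2] M [0.43 0.1  0.05] open 0.254
scene 71 end [-155.7 -153.5] lat [-7.1  0.1  6.3]
[-152.2  -18.5    0.5]
side 58 end [-154.2 -150. ] lat [-8.4 -2.5  4.8]
[-150.1  -18.6   -2.4]
```

View pics/pre.png

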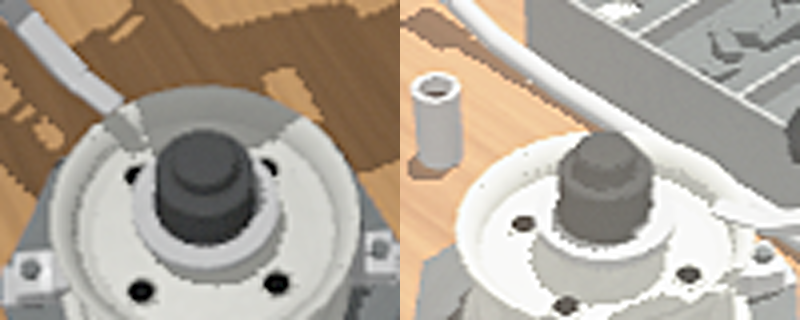

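```bash
python3 -m inch '[-0.018,0.003,0,0,0,0,1, -0.017,0.004,0,0,0,0,1, 0,0,0,0,0,0,1]'
python3 -c "
from h import *
tipnow()"
python3 -m inch '[-0.0004,0.0009,0,0,0,0,1, -0.0004,0.0009,0,0,0,0,1]'
python3 -c "
from h import *
tipnow()"
python3 -m inch '[-0.0004,0.0009,0,0,0,0,1, 0,0,0,0,0,0,1]'
python3 -c "
from h import *
tipnow()"
```

```text
t: 9.15
eef_pos: [661.4, -182.3, 164.6]
tcp_rot: [-1.572, -0.433, -1.231]
ft_force: [0.4, 0.6, -1.5]
opening: 0.249
tip radial 40.2 lat -0.1 z 118.7 tilt 24.8 F [ 0.4  0.6 -1.5] M [0.32 0.06 0.02] open 0.249
t: 9.35
eef_pos: [662.5, -183.7, 164.4]
tcp_rot: [-1.569, -0.436, -1.232]
ft_force: [-0.5, 0.4, -1.3]
opening: 0.247
tip radial 42.1 lat 0.6 z 117.9 tilt 25.0 F [-0.5  0.4 -1.3] M [ 0.38  0.09 -0.03] open 0.247
t: 9.55
eef_pos: [662.0, -183.1, 162.9]
tcp_rot: [-1.57, -0.436, -1.231]
ft_force: [-0.2, -0.7, -1.2]
opening: 0.247
tip radial 41.4 lat 0.2 z 116.4 tilt 25.0 F [-0.2 -0.7 -1.2] M [0.38 0.1  0.01] open 0.247
```

```bash
python3 -m inch '[-0.0045,-0.0021,0,0,0,0,1, 0,0,0,0,0,0,1]'
python3 -c "
from h import *
tipnow();c=env.read_camera('wrist');cv2.imwrite('pics/w7.png',c['pixels'])"
python3 -m inch '[-0.0004,0.0009,0,0,0,0,1, 0,0,0,0,0,0,1]'
python3 -c "
from h import *
tipnow()"
python3 -m inch '[-0.0004,0.0009,0,0,0,0,1, 0,0,0,0,0,0,1]'
python3 -c "
from h import *
tipnow()
f=lambda i: (255*(i/255.)**0.7).astype('uint8')
ims=[]
for n in('scene','side'):
    c=env.read_camera(n)
    im=f(c['pixels']); u,v=proj(c,HUB+[0,0,130])[0].astype(int); ims.append(cv2.resize(im[v-35:v+25,u-35:u+40],(400,320),interpolation=2))
cv2.imwrite('pics/pre2.png',np.hstack(ims))"
```

```text
t: 9.75
eef_pos: [660.1, -177.4, 162.8]
tcp_rot: [-1.571, -0.436, -1.23]
ft_force: [-0.3, 0.4, -0.8]
opening: 0.251
tip radial 35.4 lat 0.2 z 116.4 tilt 25.0 F [-0.3  0.4 -0.8] M [ 0.34  0.11 -0.01] open 0.251
t: 10.0
eef_pos: [660.3, -177.9, 161.6]
tcp_rot: [-1.571, -0.436, -1.23]
ft_force: [-0.1, 0.4, -1.9]
opening: 0.249
tip radial 35.9 lat 0.2 z 115.2 tilt 25.0 F [-0.1  0.4 -1.9] M [ 0.33  0.07 -0.04] open 0.249
t: 10.2
eef_pos: [660.3, -177.9, 160.6]
tcp_rot: [-1.571, -0.436, -1.23]
ft_force: [-0.1, 1.1, -2.4]
opening: 0.25
tip radial 35.9 lat 0.1 z 114.1 tilt 25.0 F [-0.1  1.1 -2.4] M [0.33 0.09 0.03] open 0.25
```

View pics/pre2.png

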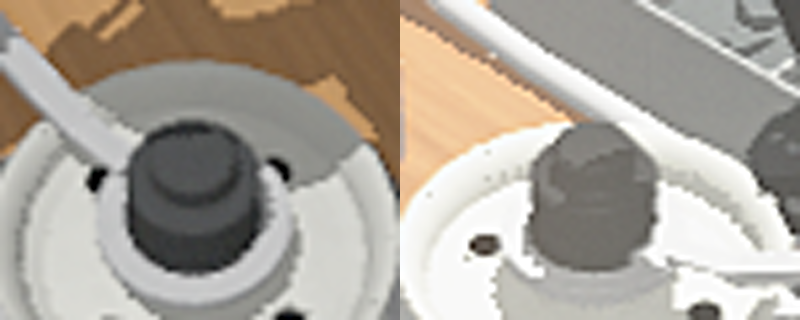

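View pics/w7.png

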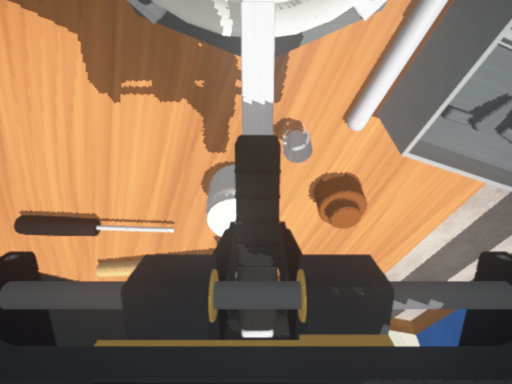

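The scene view shows the blade at (115,150) meeting the collar just short of the skirt. I'll keep feeling downwards for the collar.

```bash
python3 -m inch '[-0.0004,0.0009,0,0,0,0,1, 0,0,0,0,0,0,1]' >/dev/null
python3 -c "
from h import *
tipnow()"
python3 -m inch '[-0.0004,0.0009,0,0,0,0,1, 0,0,0,0,0,0,1]' >/dev/null
python3 -c "
from h import *
tipnow()"
```

```text
tip radial 36.0 lat 0.2 z 113.3 tilt 25.0 F [-1.1  0.3 -2.1] M [0.41 0.08 0.04] open 0.249
tip radial 36.2 lat 0.3 z 112.5 tilt 25.0 F [ 0.6 -1.   1.7] M [0.29 0.07 0.04] open 0.25
```

Contact: Fz rose by 3.8 N at an estimated 112.5, where 113.5 is nominal. I'll raise 1.6 mm and slide in.

```bash
python3 -m inch '[0.0007,-0.0015,0,0,0,0,1, -0.005,-0.0023,0,0,0,0,1, 0,0,0,0,0,0,1]' >/dev/null
python3 -c "
from h import *
tipnow()"
python3 -m inch '[-0.0045,-0.0021,0,0,0,0,1, 0,0,0,0,0,0,1]' >/dev/null
python3 -c "
from h import *
tipnow()"
```

```text
tip radial 29.7 lat 0.0 z 113.9 tilt 25.0 F [-0.5 -0.4 -0.9] M [0.36 0.04 0.05] open 0.249
tip radial 24.8 lat 0.1 z 113.9 tilt 25.0 F [-1.8 -0.2 -2.1] M [ 0.35  0.12 -0.05] open 0.252
```

No contact on insertion and the tip is at radius 25, inside the notch. I'll go 2 mm deeper, then rotate about the collar edge.

```bash
python3 -m inch '[-0.0018,-0.0008,0,0,0,0,1, 0,0,0,0,0,0,1]' >/dev/null
python3 -c "
from h import *
tipnow()
f=lambda i: (255*(i/255.)**0.7).astype('uint8')
ims=[]
for n in('scene','side'):
    c=env.read_camera(n)
    im=f(c['pixels']); u,v=proj(c,HUB+[0,0,130])[0].astype(int); ims.append(cv2.resize(im[v-35:v+25,u-35:u+40],(400,320),interpolation=2))
cv2.imwrite('pics/in1.png',np.hstack(ims))"
python3 -m inch '[-0.0014,0.0105,0,0,0,4,1, -0.0011,0.0097,0,0,0,4,1, 0,0,0,0,0,0,1]' >/dev/null
python3 -c "
from h import *
tipnow()"
```

```text
tip radial 23.3 lat 0.2 z 113.9 tilt 25.0 F [-0.1  0.2 -1.9] M [0.37 0.07 0.05] open 0.252
tip radial 25.4 lat 0.1 z 115.1 tilt 16.9 F [-1.2 -0.3  0.4] M [ 0.41  0.05 -0.05] open 0.254
```

View pics/in1.png

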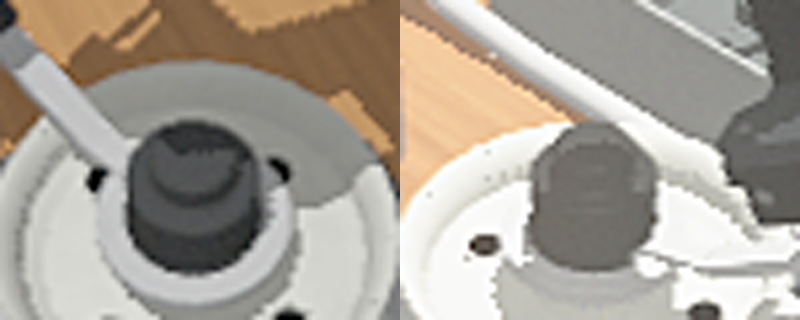

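```bash
python3 -m inch '[-0.002,0.0095,0,0,0,4,1, 0,0,0,0,0,0,1]' >/dev/null
python3 -c "
from h import *
tipnow()"
python3 -m inch '[-0.002,0.0095,0,0,0,4,1, 0,0,0,0,0,0,1]' >/dev/null
python3 -c "
from h import *
tipnow()
f=lambda i: (255*(i/255.)**0.7).astype('uint8')
ims=[]
for n in('scene','side'):
    c=env.read_camera(n)
    im=f(c['pixels']); u,v=proj(c,HUB+[0,0,130])[0].astype(int); ims.append(cv2.resize(im[v-35:v+25,u-35:u+40],(400,320),interpolation=2))
cv2.imwrite('pics/in2.png',np.hstack(ims))"
```

```text
tip radial 24.3 lat 0.1 z 116.3 tilt 13.0 F [-0.7  0.7 -0.5] M [ 0.44  0.07 -0.01] open 0.25
tip radial 23.8 lat 0.1 z 117.4 tilt 9.1 F [-0.5 -1.   0.1] M [ 0.29 -0.08 -0.12] open 0.254
```

View pics/in2.png

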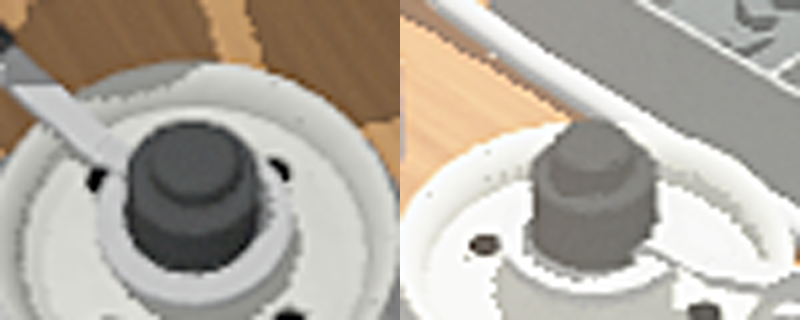

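```bash
python3 -m inch '[-0.0015,0.0097,0,0,0,4,1, 0,0,0,0,0,0,1]' >/dev/null
python3 -c "
from h import *
tipnow()"
python3 -m inch '[-0.0015,0.0097,0,0,0,4,1, 0,0,0,0,0,0,1]' >/dev/null
python3 -c "
from h import *
tipnow()
f=lambda i: (255*(i/255.)**0.7).astype('uint8')
ims=[]
for n in('scene','side'):
    c=env.read_camera(n)
    im=f(c['pixels']); u,v=proj(c,HUB+[0,0,130])[0].astype(int); ims.append(cv2.resize(im[v-35:v+25,u-35:u+40],(400,320),interpolation=2))
cv2.imwrite('pics/in3.png',np.hstack(ims))"
```

```text
tip radial 23.8 lat 0.2 z 118.6 tilt 5.1 F [ 1.6 -1.9  0.4] M [ 0.   -0.22 -0.14] open 0.246
tip radial 24.3 lat 0.2 z 119.5 tilt 1.1 F [ 1.8 -3.5  0.9] M [-0.31 -0.34 -0.18] open 0.25
```

View pics/in3.png

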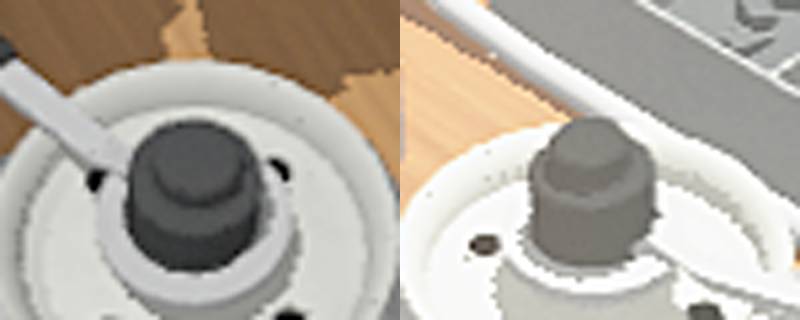

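```bash
python3 -m inch '[-0.002,0.0097,0,0,0,4,1, -0.001,0.0097,0,0,0,4,1, 0,0,0,0,0,0,1]' >/dev/null
python3 -c "
from h import *
tipnow()
f=lambda i: (255*(i/255.)**0.7).astype('uint8')
ims=[]
for n in('scene','side'):
    c=env.read_camera(n)
    im=f(c['pixels']); u,v=proj(c,HUB+[0,0,130])[0].astype(int); ims.append(cv2.resize(im[v-35:v+25,u-35:u+40],(400,320),interpolation=2))
    W=cloud(c); r=np.hypot(W[...,0]-598,W[...,1]+4); m=(W[...,2]>154)&(r<22); P=W[m]; A=np.c_[P[:,:2]-P[:,:2].mean(0),np.ones(len(P))]; k=np.linalg.lstsq(A,P[:,2],rcond=None)[0]; print(n,len(P),P.mean(0).round(1),'slope along N deg',np.degrees(k[:2]@N[:2]).round(1))
cv2.imwrite('pics/in4.png',np.hstack(ims))"
```

```text
tip radial 24.4 lat 0.0 z 121.2 tilt -7.0 F [ 1.4 -1.5  0.2] M [-0.04 -0.2  -0.13] open 0.251
scene 196 [596.6   2.  161.8] slope along N deg 6.9
side 146 [591.9  -5.5 161.1] slope along N deg 2.9
```

View pics/in4.png

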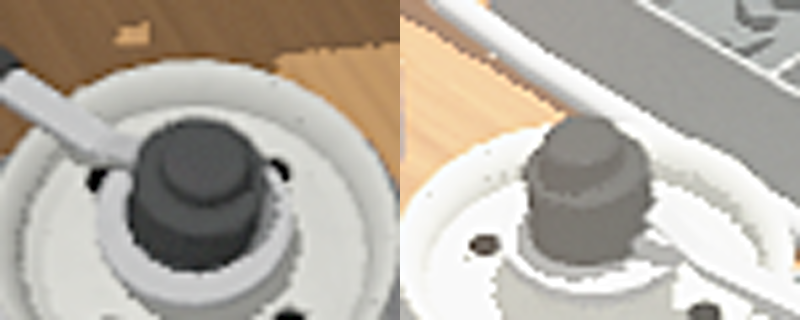

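The views show the cap visibly tilted, with its top 2.7 mm higher at the centre, so the notch edge is up about 5.5 mm. A little more to be sure it comes free.

```bash
python3 -m inch '[-0.001,0.0097,0,0,0,4,1, 0,0,0,0,0,0,1, 0,0.004,0,0,0,2,1, 0,0,0,0,0,0,1]' >/dev/null
python3 -c "
from h import *
tipnow()
f=lambda i: (255*(i/255.)**0.7).astype('uint8')
ims=[]
for n in('scene','side'):
    c=env.read_camera(n)
    im=f(c['pixels']); u,v=proj(c,HUB+[0,0,130])[0].astype(int); ims.append(cv2.resize(im[v-35:v+25,u-35:u+40],(400,320),interpolation=2))
    W=cloud(c); r=np.hypot(W[...,0]-598,W[...,1]+4); m=(W[...,2]>154)&(r<22); P=W[m]; A=np.c_[P[:,:2]-P[:,:2].mean(0),np.ones(len(P))]; k=np.linalg.lstsq(A,P[:,2],rcond=None)[0]; print(n,len(P),P.mean(0).round(1),'slope along N deg',np.degrees(k[:2]@N[:2]).round(1))
cv2.imwrite('pics/in5.png',np.hstack(ims))"
```

```text
tip radial 26.0 lat 0.2 z 124.1 tilt -13.0 F [-0.2  0.9  2.8] M [ 0.44  0.08 -0.03] open 0.252
scene 182 [595.9   2.3 162.4] slope along N deg 8.9
side 154 [591.5  -4.9 161.5] slope along N deg 0.9
```

View pics/in5.png

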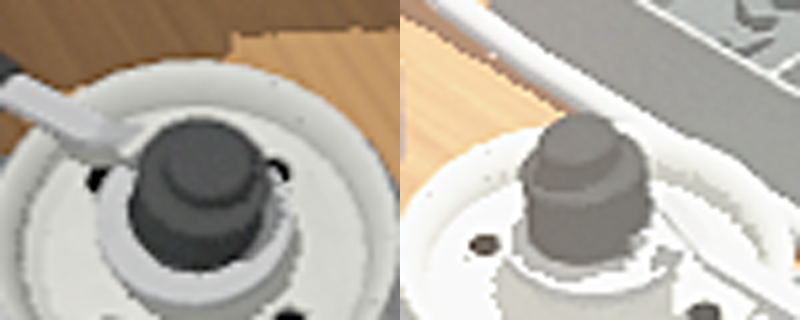

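```bash
python3 -m inch '[0.001,-0.0097,0,0,0,-4,1, 0.001,-0.0097,0,0,0,-4,1, 0.001,-0.0097,0,0,0,-4,1, 0.001,-0.0097,0,0,0,-4,1, 0,0,0,0,0,0,1]' >/dev/null
python3 -c "
from h import *
tipnow()
f=lambda i: (255*(i/255.)**0.7).astype('uint8')
ims=[]
for n in('scene','side'):
    c=env.read_camera(n)
    im=f(c['pixels']); u,v=proj(c,HUB+[0,0,130])[0].astype(int); ims.append(cv2.resize(im[v-35:v+25,u-35:u+40],(400,320),interpolation=2))
    W=cloud(c); r=np.hypot(W[...,0]-598,W[...,1]+4); m=(W[...,2]>154)&(r<22); P=W[m]; A=np.c_[P[:,:2]-P[:,:2].mean(0),np.ones(len(P))]; k=np.linalg.lstsq(A,P[:,2],rcond=None)[0]; print(n,len(P),P.mean(0).round(1),'slope along N deg',np.degrees(k[:2]@N[:2]).round(1))
cv2.imwrite('pics/in6.png',np.hstack(ims))"
```

```text
tip radial 24.3 lat 0.4 z 120.6 tilt 3.2 F [ 1.  -0.1 -1.4] M [-0.02 -0.02  0.01] open 0.249
scene 182 [596.    2.6 162.5] slope along N deg 7.5
side 144 [591.8  -4.7 161.7] slope along N deg 0.7
```

View pics/in6.png

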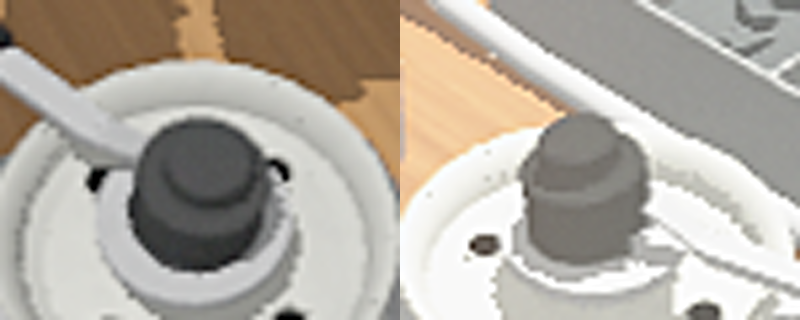

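The cap stays perched with the bar lowered, so it is free. I'll withdraw, lift, and carry the bar back to its old place.

```bash
python3 -m inch '[0.015,0,0,0,0,0,1, 0.035,0,0,0,0,0,1, 0.04,-0.01,0,0,0,0,1, 0,-0.05,0,0,0,3.2,1, 0,-0.03,0,0,4,0,1, 0,0,0,0,8.5,0,1, 0,0,0,0,8.5,0,1, 0,0,0,0,8.5,0,1, 0,0,0,0,8.5,0,1, 0,0,0,0,8.5,0,1]' 
python3 -m inch '[0,0,0,0,8.5,0,1, 0,0,0,0,8.5,0,1, 0,0,0,0,8.5,0,1, 0,0,0,0,8.5,0,1, 0,0,0,0,8.5,0,1, 0,0,0,0,8.5,0,1, 0,0,0,0,6,0,1, 0,0,0,0,0,0,1]'
python3 - <<'E'
from h import *
s=env.state();R=Ro.from_euler('xyz',s["tcp_rot"]).as_matrix()
print(R.T@(np.array([463,-286,100])-s["eef_pos"]))
c=env.read_camera("side");cv2.imwrite("pics/side8.png",c["pixels"])
E
```

```text
t: 15.3
eef_pos: [687.9, -257.7, 200.6]
tcp_rot: [-1.575, 0.003, -2.049]
ft_force: [-0.4, 0.3, -2.2]
opening: 0.251
t: 16.1
eef_pos: [687.9, -257.6, 200.7]
tcp_rot: [-1.575, -0.002, -3.039]
ft_force: [0.2, -0.9, -1.2]
opening: 0.249
[226.44303058 101.02766451   5.77310609]
```

View pics/side8.png

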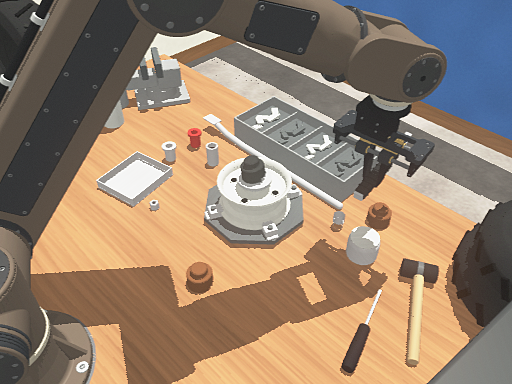

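The side view shows the perched cap at (255,167) and the bar held at (370,185), with the bench spot at (310,290) free. I'll carry the bar over and lower it.

```bash
python3 -m inch '[0.045,0,0.001,0,0,0,1, 0.045,0,0.001,0,0,0,1, 0.045,0,0.001,0,0,0,1, 0.045,0.03,0.001,0,0,0,1, 0.045,0.04,0.001,0,0,0,1, 0,0.045,0,0,0,0,1, 0,0.045,0,0,0,0,1, 0,0.022,0,0,0,0,1, 0,0.008,0,0,0,0,1, 0,0,0,0,0,0,1]'
```

```text
t: 17.15
eef_pos: [475.4, -282.9, 20.1]
tcp_rot: [-1.575, -0.002, -3.035]
ft_force: [0.5, 0.7, -1.4]
opening: 0.25
```

Run:
```python
from h import *
s=env.state();print(s["ft_force"],s["moment"])
c=env.read_camera("side");crop(c,315,280,70,"side9",5);
```

```text
[ 0.4620212   0.69129065 -1.35207938] [0.05933026 0.11713764 0.00345144]
```

View pics/side9.png

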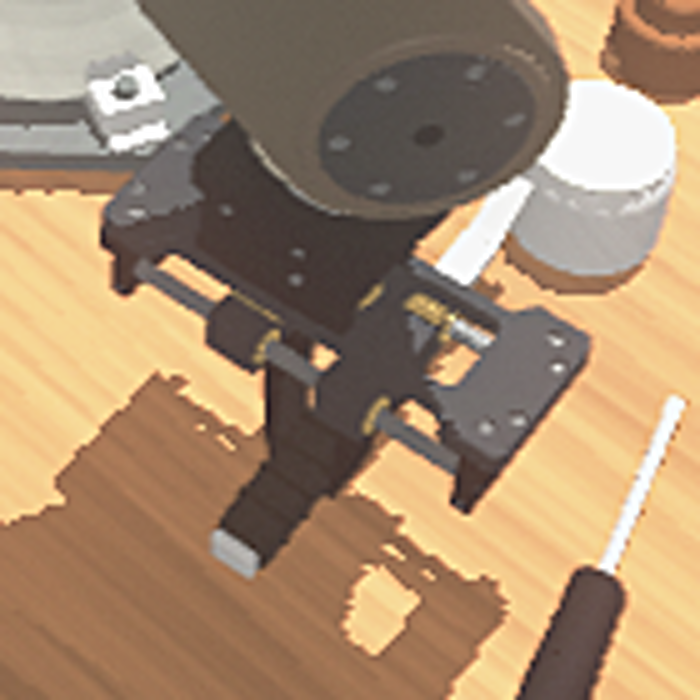

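```bash
python3 -m inch '[0.012,0.008,0,0,0,0,1, 0,0.004,0,0,0,0,1, 0,0.0025,0,0,0,0,1, 0,0,0,0,0,0,1]'
python3 -m inch '[0,0,0,0,0,0,-1, 0,0,0,0,0,0,-1, 0,0,0,0,0,0,-1, 0,0,0,0,0,0,-1]'
```

```text
t: 17.6
eef_pos: [464.4, -284.1, 7.1]
tcp_rot: [-1.573, 0.0, -3.037]
ft_force: [0.7, 0.8, 3.0]
opening: 0.253
t: 18.0
eef_pos: [463.6, -283.8, 6.3]
tcp_rot: [-1.574, -0.001, -3.037]
ft_force: [-0.9, -0.3, 0.1]
opening: 0.534
```

The bar is down and released. I'll retreat and go to above the cap.

```bash
python3 -m inch '[0,-0.04,0,0,0,0,-1, 0,-0.05,0,0,0,0,-1, 0,-0.05,0,0,0,0,-1, 0,-0.05,0,0,0,0,-1, -0.023,-0.03,-0.025,0,0,0,-1, -0.023,-0.01,-0.04,0,0,0,-1, -0.023,0,-0.04,0,0,0,-1, -0.023,0,-0.04,0,0,0,-1, -0.023,0,-0.04,0,0,0,-1, -0.023,0,-0.04,0,0,0,-1]' 
python3 -m inch '[-0.023,0,-0.04,0,0,0,-1, 0,0,0,0,-8.5,0,-1, 0,0,0,0,-8.5,0,-1, 0,0,0,0,-8.5,0,-1, 0,0,0,0,-8.5,0,-1, 0,0,0,0,-8.5,0,-1, 0,0,0,0,-8.5,0,-1, 0,0,0,0,-8.5,0,-1, 0,0,0,0,-8.5,0,-1, 0,0,0,0,-8.5,0,-1]'
python3 -m inch '[0,0,0,0,-8.5,0,-1, 0,0,0,0,-8.5,0,-1, 0,0,0,0,-8.5,0,-1, 0,0,0,0,-1.5,0,-1, 0,0,0,0,0,0,-1]'
python3 - <<'E'
from h import *
s=env.state();R=Ro.from_euler('xyz',s["tcp_rot"]).as_matrix()
print("to cap",R.T@(np.array([596.5,-1.5,240])-s["eef_pos"]), s["joints"].round(2))
c=env.read_camera("wrist");cv2.imwrite("pics/w10.png",c["pixels"]);W=cloud(c)
r=np.hypot(W[...,0]-598,W[...,1]+4); m=(W[...,2]>152)&(r<26);P=W[m];print("top",len(P),P.mean(0).round(1),cv2.minAreaRect(P[:,:2].astype('float32')))
c=env.read_camera("side");cv2.imwrite("pics/side10.png",c["pixels"])
a=env.read_camera("scene");cv2.imwrite("pics/scene10.png",a["pixels"])
E
```

```text
t: 19.0
eef_pos: [577.9, -44.5, 237.1]
tcp_rot: [-1.574, -0.001, -3.037]
ft_force: [0.7, -0.6, 0.5]
opening: 0.999
t: 20.0
eef_pos: [596.1, -4.1, 236.9]
tcp_rot: [-1.573, 0.003, -1.696]
ft_force: [-0.2, -0.5, -0.3]
opening: 0.999
t: 20.5
eef_pos: [596.1, -4.1, 237.0]
tcp_rot: [-1.571, 0.004, -1.233]
ft_force: [0.3, 0.4, -1.0]
opening: 1.001
to cap [-2.35625451 -2.99958684  1.19939465] [-0.12  0.43  1.6   0.    1.11 -0.46]
top 2719 [594.4   6.  221.3] ((598.0440063476562, -1.9534626007080078), (47.410430908203125, 45.85081481933594), 86.79722595214844)
```

View pics/w10.png

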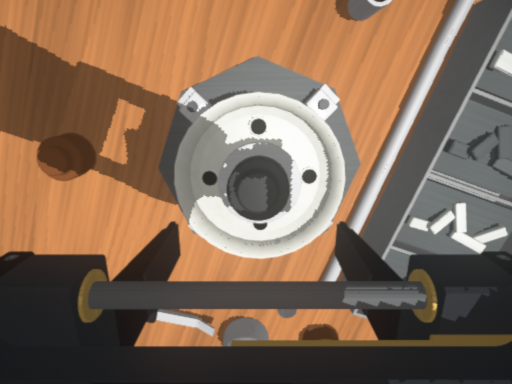

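View pics/side10.png

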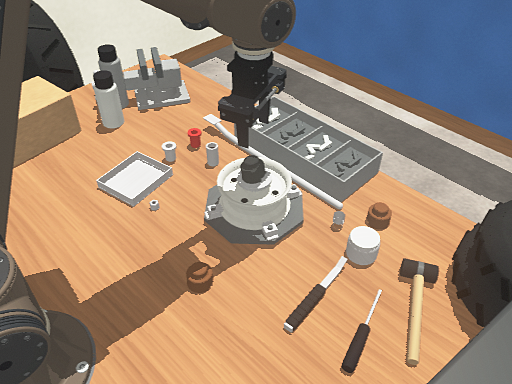

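The wrist view shows the cap at (258,188), centred between the jaws. The side view shows the bar back on the bench at (315,295). I'll descend and grip the skirt across the notch axis.

```bash
python3 -m inch '[-0.0025,0.04,0.001,0,0,0,-1, 0,0.045,0,0,0,0,-1, 0,0.027,0,0,0,0,-1, 0,0,0,0,0,0,-1, 0,0,0,0,0,0,0.2, 0,0,0,0,0,0,0.2, 0,0,0,0,0,0,0.2, 0,0,0,0,0,0,0.2, 0,0,0,0,0,0,0.2]'
python3 -m inch '[0,0,0,0,0,0,0.4, 0,0,0,0,0,0,0.4, 0,0,0,0,0,0,0.4]'
```

```text
t: 21.55
eef_pos: [596.4, -1.1, 125.8]
tcp_rot: [-1.57, 0.003, -1.231]
ft_force: [-0.4, -0.5, 0.0]
opening: 0.634
t: 21.85
eef_pos: [596.4, -1.1, 125.4]
tcp_rot: [-1.57, 0.003, -1.23]
ft_force: [-1.0, -0.9, 4.8]
opening: 0.596
```

The opening of 0.596 is 56.6 mm, the skirt's width. Lifting.

```bash
python3 -m inch '[0,0,0,0,0,0,1, 0,-0.01,0,0,0,0,1, 0,-0.02,0,0,0,0,1, 0,-0.03,0,0,0,0,1, 0,-0.04,0,0,0,0,1, 0,0,0,0,0,0,1]'
python3 - <<'E'
from h import *
c=env.read_camera("side");cv2.imwrite("pics/side11.png",c["pixels"][60:260,140:400].repeat(3,0).repeat(3,1))
a=env.read_camera("scene")
# tray floor & corners
for n,cc in(("side",c),("scene",a)):
    W=cloud(cc); m=(W[...,0]>330)&(W[...,0]<560)&(W[...,1]>200)&(W[...,1]<410)&(W[...,2]>1.5)&(W[...,2]<40)&(cc["pixels"].astype(int).ptp(-1) if False else (np.ptp(cc["pixels"].astype(int),axis=-1)<30))&~((W[...,1]<215))
    k,lab,st,_=cv2.connectedComponentsWithStats(m.astype('uint8')); i=1+np.argmax(st[1:,4]); P=W[lab==i]
    print(n,len(P),cv2.minAreaRect(P[:,:2].astype('float32')),P[:,2].max())
    # bush
    m=(np.hypot(W[...,0]-577,W[...,1]-309)<35)&(W[...,2]>42)&(W[...,2]<55); P=W[m]; print("bush top",len(P),P.mean(0).round(1),cv2.minEnclosingCircle(P[:,:2].astype('float32')))
E
```

```text
t: 22.45
eef_pos: [597.9, -1.5, 230.3]
tcp_rot: [-1.564, 0.0, -1.23]
ft_force: [0.2, 0.6, -0.4]
opening: 0.592
side 1794 ((451.39666748046875, 296.79669189453125), (154.01602172851562, 136.26060485839844), 11.066797256469727) 31.713538414912232
bush top 99 [575.1 305.1  46.2] ((576.589111328125, 307.0086669921875), 23.513940811157227)
scene 3332 ((451.7398986816406, 298.42205810546875), (150.81813049316406, 131.71041870117188), 11.09365177154541) 29.179071490059574
bush top 259 [575.7 309.9  46.5] ((574.783447265625, 309.32904052734375), 20.119197845458984)
```

View pics/side11.png

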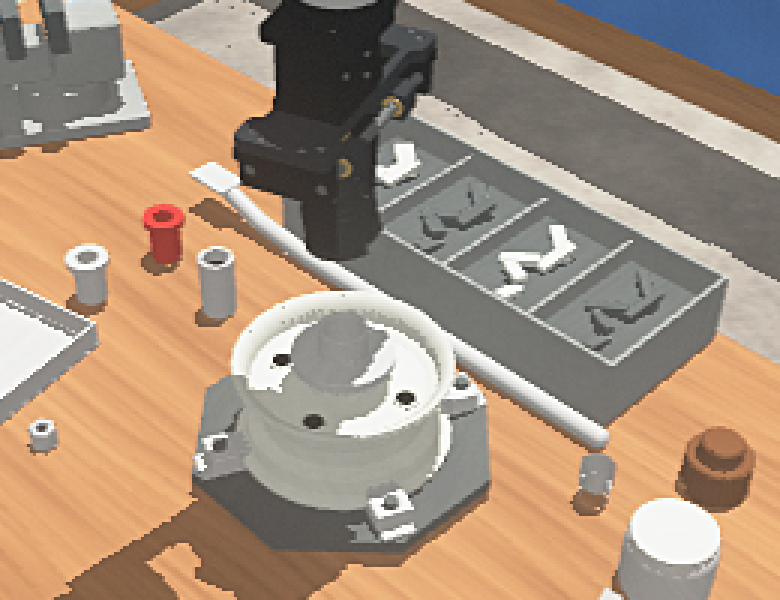

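The cap is in the gripper, the hub spigot is bare at side11 (345,345), and the tray centres at (451.5, 298) in both views. Carrying the cap over.

```bash
python3 -m inch '[-0.042,0,-0.005,0,0,0,1, -0.042,0,-0.005,0,0,0,1, -0.042,0,-0.005,0,0,0,1, -0.042,0,-0.005,0,0,0,1, -0.042,0,-0.005,0,0,0,1, -0.042,0,-0.005,0,0,0,1, -0.042,0.02,-0.005,0,0,0,1, -0.037,0.03,-0.003,0,0,0,1, 0,0.04,0,0,0,0,1, 0,0.04,0,0,0,0,1]'
python3 -m inch '[0,0.04,0,0,0,0,1, 0,0.02,0,0,0,0,1, 0,0,0,0,0,0,1]'
```

```text
t: 23.55
eef_pos: [448.4, 299.1, 94.0]
tcp_rot: [-1.572, 0.003, -1.228]
ft_force: [1.0, -0.4, -1.5]
opening: 0.595
t: 23.85
eef_pos: [447.7, 297.5, 32.7]
tcp_rot: [-1.578, 0.003, -1.23]
ft_force: [0.1, 0.9, -0.5]
opening: 0.598
```

Run:
```python
from h import *
s=env.state();R=Ro.from_euler('xyz',s["tcp_rot"]).as_matrix()
print(s["eef_pos"],s["ft_force"],R.T@(np.array([451.5,298,19])-s["eef_pos"]))
c=env.read_camera("side");crop(c,140,170,55,"side12",5)
a=env.read_camera("scene");W=cloud(a);r=np.hypot(W[...,0]-598,W[...,1]+4)
m=(abs(W[...,2]-136)<4)&(r<25);P=W[m];print("spigot top",len(P),P.mean(0),cv2.minEnclosingCircle(P[:,:2].astype('float32')));crop(a,254,205,40,"hub12",7)
```

```text
[447.70066535 297.5289179   32.69980863] [ 0.12408291  0.9339558  -0.47513995] [ 0.85963378 13.67067001  3.83606959]
spigot top 100 [598.24786547  -3.17285277 134.70902719] ((598.1097412109375, -3.5087497234344482), 20.523305892944336)
```

View pics/side12.png

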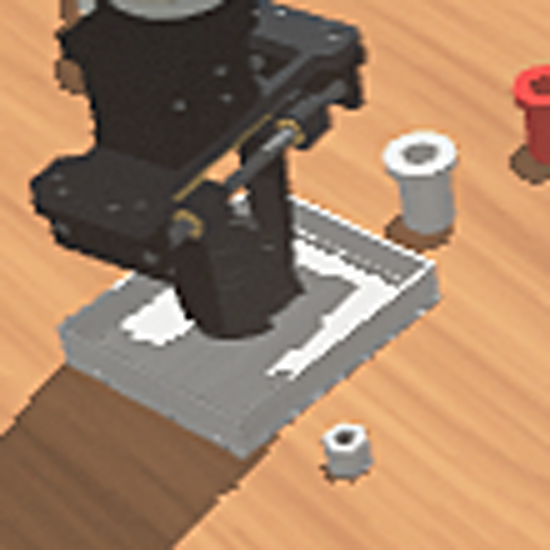

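View pics/hub12.png

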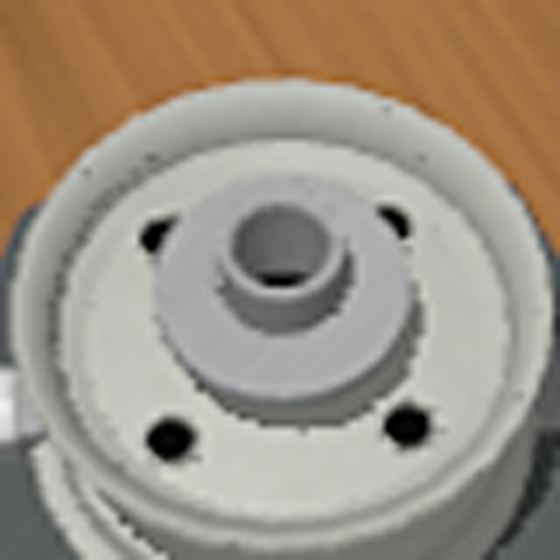

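The side view shows the cap over the middle of the tray and the scene view shows the bare spigot. The hub axis measures (598.1, -3.5). Lowering and releasing.

```bash
python3 -m inch '[0.001,0.01,0.004,0,0,0,1, 0,0.004,0,0,0,0,1, 0,0,0,0,0,0,1]'
python3 -m inch '[0,0.002,0,0,0,0,1, 0,0,0,0,0,0,1]'
```

```text
t: 24.25
eef_pos: [454.0, 298.9, 22.2]
tcp_rot: [-1.571, 0.003, -1.231]
ft_force: [0.1, 0.4, -1.3]
opening: 0.598
t: 24.45
eef_pos: [453.9, 299.0, 20.3]
tcp_rot: [-1.571, 0.003, -1.23]
ft_force: [-0.6, -0.2, -0.3]
opening: 0.602
```

```bash
python3 -m inch '[0,0.002,0,0,0,0,1, 0,0.001,0,0,0,0,1, 0,0,0,0,0,0,-0.5, 0,0,0,0,0,0,-0.5, 0,0,0,0,0,0,-0.5, 0,0,0,0,0,0,-0.5, 0,-0.03,0,0,0,0,-0.5, 0,-0.045,0,0,0,0,-0.5, 0,-0.05,0,0,0,0,-0.5]'
python3 - <<'E'
from h import *
c=env.read_camera("side");crop(c,150,165,50,"side13",5)
a=env.read_camera("scene");crop(a,355,320,50,"scene13",5)
W=cloud(a); m=(np.hypot(W[...,0]-452,W[...,1]-298)<60)&(W[...,2]>44)&(W[...,2]<60);P=W[m];print("cap top",P.mean(0).round(1),P[:,2].max())
for cc in(a,c):
    W=cloud(cc);m=(np.hypot(W[...,0]-577,W[...,1]-309)<30)&(W[...,2]>43)&(W[...,2]<55); P=W[m]; print("bush top",len(P),P.mean(0).round(1),cv2.minEnclosingCircle(P[:,:2].astype('float32')))
w=env.read_camera("wrist");cv2.imwrite("pics/w13.png",w["pixels"])
E
```

```text
t: 25.35
eef_pos: [453.4, 298.3, 142.9]
tcp_rot: [-1.573, 0.003, -1.23]
ft_force: [1.0, 0.3, 0.8]
opening: 0.749
cap top [464.9 298.8  49.7] 53.50000147700552
bush top 252 [575.7 310.1  46.7] ((574.4872436523438, 309.467529296875), 20.173860549926758)
bush top 88 [574.9 306.1  46.6] ((575.2953491210938, 306.8404846191406), 20.73154067993164)
```

View pics/side13.png

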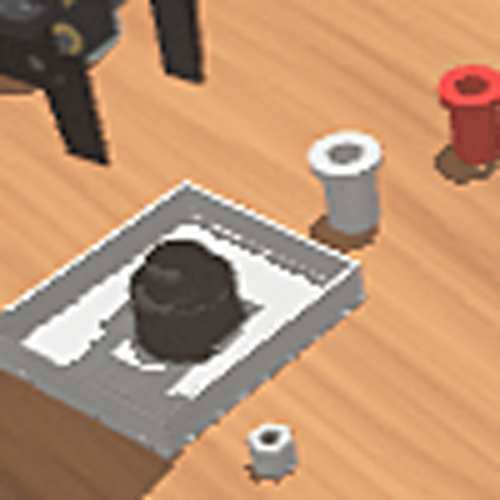

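View pics/scene13.png

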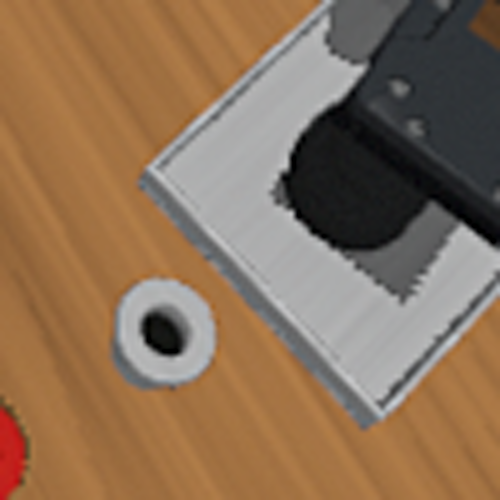

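Both views show the cap upright in the tray, at side13 (185,300). The grey collared bush at side13 (345,180) has the collar and isn't red, so it is the one meant. It stands at about (574.9, 308.2).

```bash
python3 -m inch '[0.0104,0,0.0393,0,0,0,-0.5, 0.0104,0,0.0393,0,0,0,-0.5, 0.0104,0,0.0393,0,0,0,-0.5, 0,0.03,0,0,0,0,-0.5, 0,0,0,0,0,0,-0.5]'
python3 - <<'E'
from h import *
s=env.state();R=Ro.from_euler('xyz',s["tcp_rot"]).as_matrix()
print(s["eef_pos"],(R.T@(np.array([574.9,308.2,38.5])-s["eef_pos"])).round(1))
w=env.read_camera("wrist");cv2.imwrite("pics/w14.png",w["pixels"]);W=cloud(w)
m=(np.hypot(W[...,0]-575,W[...,1]-308)<30)&(W[...,2]>43)&(W[...,2]<53);P=W[m];print("bush wrist",len(P),cv2.minEnclosingCircle(P[:,:2].astype('float32')))
E
```

```text
t: 26.0
eef_pos: [573.9, 307.5, 107.2]
tcp_rot: [-1.579, 0.003, -1.231]
ft_force: [-0.4, -0.3, -0.0]
opening: 0.752
[573.94973582 307.45751957 107.19565814] [-0.2 68.7  1.7]
bush wrist 1505 ((574.648193359375, 311.1336669921875), 19.898948669433594)
```

View pics/w14.png

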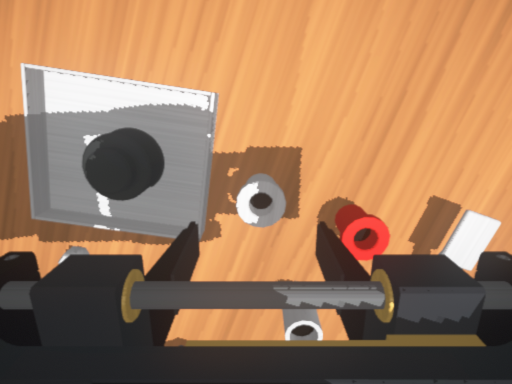

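The wrist view shows the bush centred between the jaws at (261,200), with the red one off at (362,235). Descend on the collar only.

```bash
python3 -m inch '[-0.0014,0.04,0.0014,0,0,0,-0.5, 0,0.025,0,0,0,0,-0.5, 0,0.0035,0,0,0,0,-0.5, 0,0,0,0,0,0,-0.5]'
python3 -m inch '[0,0,0,0,0,0,1, 0,0,0,0,0,0,1, 0,0,0,0,0,0,1, 0,0,0,0,0,0,1, 0,0,0,0,0,0,1, 0,0,0,0,0,0,1]'
```

```text
t: 26.45
eef_pos: [576.0, 310.8, 44.2]
tcp_rot: [-1.571, 0.003, -1.23]
ft_force: [0.8, -0.9, 0.9]
opening: 0.749
t: 27.05
eef_pos: [576.4, 310.7, 44.0]
tcp_rot: [-1.57, 0.003, -1.23]
ft_force: [-1.1, -0.3, 4.7]
opening: 0.404
```

The descent stopped at z = 44, too shallow on the collar. I'll reopen, go lower and regrip.

```bash
python3 -m inch '[0,0,0,0,0,0,-0.5, 0,0,0,0,0,0,-0.5, 0,0,0,0,0,0,-0.5, 0,0.006,0,0,0,0,-0.5, 0,0,0,0,0,0,-0.5]'
python3 - <<'E'
from h import *
for n in("scene","side"):
    cc=env.read_camera(n);W=cloud(cc);m=(np.hypot(W[...,0]-577,W[...,1]-309)<30)&(W[...,2]>43)&(W[...,2]<52)&(cc["pixels"].max(-1)>120); P=W[m]; print("bush top",len(P),P.mean(0).round(1),cv2.minEnclosingCircle(P[:,:2].astype('float32')))
    crop(cc,*[int(x) for x in proj(cc,[575,309,40])[0]],40,"bush15_"+n,7)
E
```

```text
t: 27.55
eef_pos: [575.9, 310.5, 36.6]
tcp_rot: [-1.572, 0.003, -1.231]
ft_force: [0.2, 0.2, 1.3]
opening: 0.734
bush top 71 [581.1 313.4  46.6] ((580.358154296875, 312.7366027832031), 17.89991569519043)
bush top 77 [577.  304.8  46.6] ((574.6200561523438, 306.62274169921875), 21.613719940185547)
```

View pics/bush15_side.png

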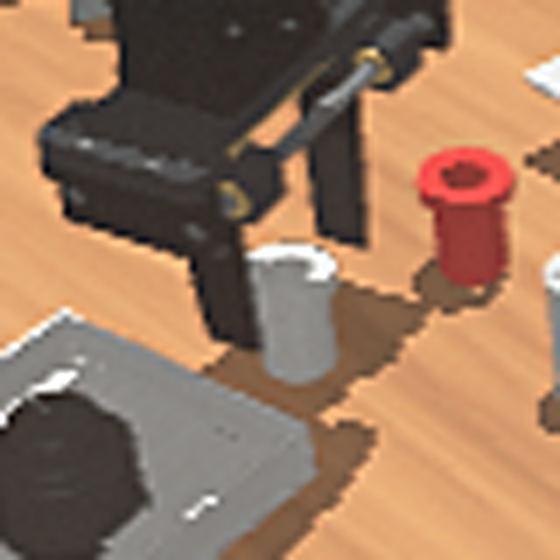

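View pics/bush15_scene.png

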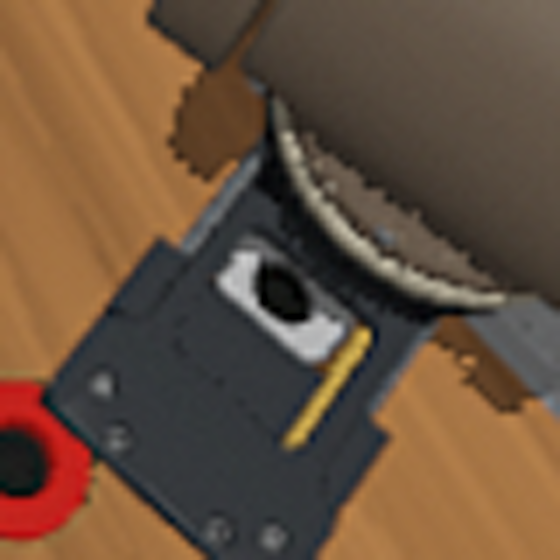

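The bush still stands upright between the fingers. Raise 1.5 mm and close.

```bash
python3 -m inch '[0,-0.0015,0,0,0,0,1, 0,0,0,0,0,0,1, 0,0,0,0,0,0,1, 0,0,0,0,0,0,1, 0,0,0,0,0,0,1, 0,0,0,0,0,0,1]'
python3 -m inch '[0,-0.02,0,0,0,0,1, 0,-0.04,0,0,0,0,1, 0,-0.05,0,0,0,0,1, 0,-0.05,0,0,0,0,1, 0,0,0,0,0,0,1]'
python3 - <<'E'
from h import *
for n in("scene","side"):
    cc=env.read_camera(n)
    crop(cc,*[int(x) for x in proj(cc,env.state()["eef_pos"])[0]],40,"bush16_"+n,7)
E
```

```text
t: 28.25
eef_pos: [576.3, 310.6, 39.1]
tcp_rot: [-1.571, 0.003, -1.231]
ft_force: [-0.3, -0.6, 0.5]
opening: 0.407
t: 28.75
eef_pos: [578.6, 311.1, 206.2]
tcp_rot: [-1.56, 0.004, -1.23]
ft_force: [-0.5, -0.7, -1.1]
opening: 0.411
```

View pics/bush16_side.png

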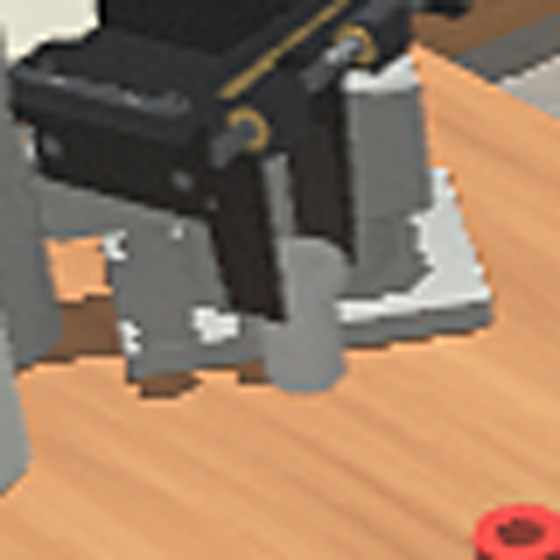

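View pics/bush16_scene.png

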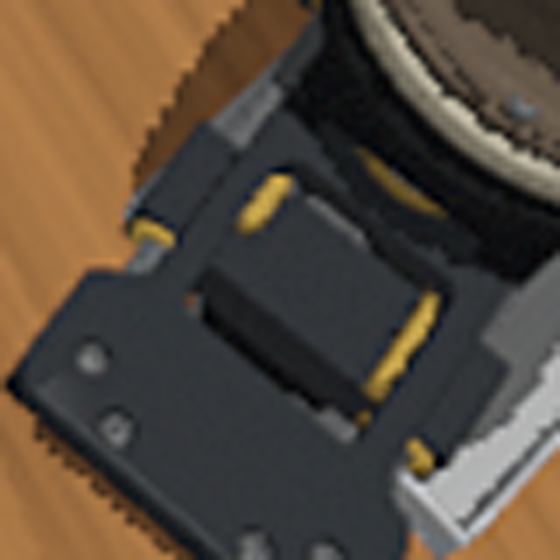

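The side view shows the bush hanging upright from the fingertips at (310,320). I'll measure its offset in the tool frame.

Run:
```python
from h import *
from scipy.optimize import least_squares
s=env.state();R=Ro.from_euler('xyz',s["tcp_rot"]).as_matrix();p=s["eef_pos"];print(p,s["tcp_rot"])
for n in("side","scene","wrist"):
    c=env.read_camera(n);W=cloud(c);L=(W-p)@R
    m=(abs(L[...,0])<35)&(abs(L[...,2])<30)&(L[...,1]>4)&(L[...,1]<42)
    P=L[m]; print(n,len(P))
    if len(P)<20: continue
    f=least_squares(lambda q:np.hypot(P[:,0]-q[0]-q[2]*(P[:,1]-20),P[:,2]-q[1]-q[3]*(P[:,1]-20))-15,[0,0,0,0],loss='soft_l1').x
    print("axis at 20 below: x,z",f[:2].round(2),"slopes",f[2:].round(3),"ymax",np.percentile(P[:,1],[1,99]).round(1))
```

```text
[576.49123589 310.14646754 199.85100081] [-1.56902467  0.00352639 -1.23044447]
side 124
axis at 20 below: x,z [ 2.7  -0.82] slopes [-0.008 -0.026] ymax [ 4.9 37.4]
scene 1
wrist 918
axis at 20 below: x,z [-3.2   1.71] slopes [ 0.314 -0.348] ymax [ 4.3 36.4]
```

```bash
python3 -m inch '[0.0433,0,-0.0121,0,0,0,1, 0.0433,0,-0.0121,0,0,0,1, 0.0433,0,-0.0121,0,0,0,1, 0.0433,0,-0.0121,0,0,0,1, 0.0433,0,-0.0121,0,0,0,1, 0.0433,0,-0.0121,0,0,0,1, 0.0433,0,-0.0121,0,0,0,1, 0,0,0,0,0,0,1, 0,0,0,0,0,0,1]'
python3 - <<'E'
from h import *
from scipy.optimize import least_squares
s=env.state();R=Ro.from_euler('xyz',s["tcp_rot"]).as_matrix();p=s["eef_pos"];print(p,s["tcp_rot"],"shift",(R.T@(np.array([598.1,-3.6,p[2]])-p)).round(1))
for n in("side","scene"):
    c=env.read_camera(n);W=cloud(c);L=(W-p)@R
    m=(abs(L[...,0])<35)&(abs(L[...,2])<30)&(L[...,1]>4)&(L[...,1]<38)
    P=W[m]; print(n,len(P))
    if len(P)>20:
        f=least_squares(lambda q:np.hypot(P[:,0]-q[0],P[:,1]-q[1])-15,p[:2],loss='soft_l1').x; print("bush axis",f.round(2))
    r=np.hypot(W[...,0]-598,W[...,1]+3.6); m=(W[...,2]>116)&(W[...,2]<134)&(r<26)&(r>16);P=W[m]
    f=least_squares(lambda q:np.hypot(P[:,0]-q[0],P[:,1]-q[1])-20,[598,-4],loss='soft_l1').x; print("spigot axis",len(P),f.round(2))
    crop(c,*[int(x) for x in proj(c,[598,-4,150])[0]],40,"ins17_"+n,7)
E
```

```text
t: 29.9
eef_pos: [597.4, -4.7, 196.6]
tcp_rot: [-1.573, 0.005, -1.233]
ft_force: [-0.5, 0.4, -0.5]
opening: 0.409
[597.3895841   -4.66929752 196.62312357] [-1.57286361  0.00473956 -1.23264568] shift [-0.8  0.   1. ]
side 139
bush axis [597.49  -7.5 ]
spigot axis 129 [597.78  -5.58]
scene 112
bush axis [596.57  -4.29]
spigot axis 86 [597.68  -3.98]
```

View pics/ins17_side.png

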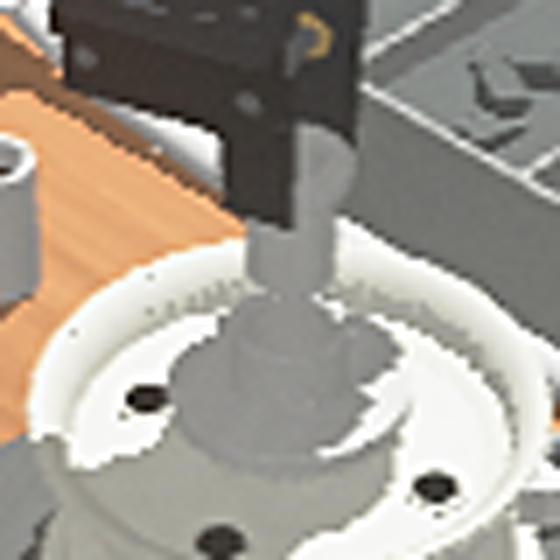

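View pics/ins17_scene.png

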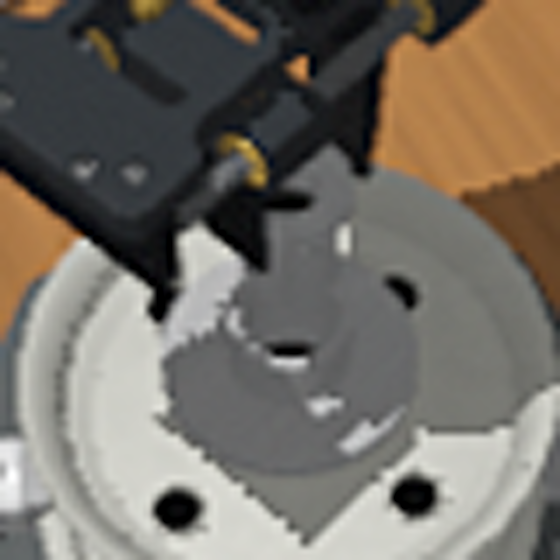

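Both cameras put the spigot about (+0.7, +1.1) from the bush, which agrees with the TCP-to-hub offset. I'll correct that and descend gently.

```bash
python3 -m inch '[-0.0008,0.01,0.001,0,0,0,1, 0,0.007,0,0,0,0,1, 0,0,0,0,0,0,1]'
python3 -m inch '[0,0.002,0,0,0,0,1, 0,0.002,0,0,0,0,1, 0,0,0,0,0,0,1]'
python3 -m inch '[0,0.002,0,0,0,0,1, 0,0,0,0,0,0,1]'
```

```text
t: 30.3
eef_pos: [597.8, -1.8, 179.5]
tcp_rot: [-1.573, 0.005, -1.229]
ft_force: [-0.4, 0.2, -1.9]
opening: 0.411
t: 30.6
eef_pos: [598.4, -2.6, 176.9]
tcp_rot: [-1.571, 0.003, -1.23]
ft_force: [-0.8, -0.3, -1.6]
opening: 0.411
t: 30.8
eef_pos: [598.4, -2.7, 174.9]
tcp_rot: [-1.571, 0.004, -1.231]
ft_force: [0.3, 0.7, -2.3]
opening: 0.411
```

```bash
python3 -m inch '[0.0006,0.002,0,0,0,0,1, 0,0,0,0,0,0,1]'
python3 -m inch '[0,0.0015,0,0,0,0,1, 0,0,0,0,0,0,1]'
```

```text
t: 31.0
eef_pos: [598.6, -3.3, 172.8]
tcp_rot: [-1.571, 0.004, -1.231]
ft_force: [-0.9, 0.2, -0.8]
opening: 0.409
t: 31.2
eef_pos: [598.6, -3.2, 171.4]
tcp_rot: [-1.571, 0.004, -1.23]
ft_force: [-0.7, -0.9, -0.5]
opening: 0.408
```

```bash
python3 -m inch '[0,0.002,0,0,0,0,1, 0,0,0,0,0,0,1]'
python3 -m inch '[0,0.002,0,0,0,0,1, 0,0,0,0,0,0,1]'
python3 - <<'E'
from h import *
for n in("side","scene"):
    c=env.read_camera(n);crop(c,*[int(x) for x in proj(c,[598,-4,150])[0]],40,"ins18_"+n,7)
a=cv2.imread("pics/ins18_side.png");b=cv2.imread("pics/ins18_scene.png");cv2.imwrite("pics/ins18.png",cv2.resize(np.hstack([a,b]),(800,400)))
E
```

```text
t: 31.4
eef_pos: [598.6, -3.2, 169.3]
tcp_rot: [-1.571, 0.004, -1.23]
ft_force: [-0.0, 0.2, -1.5]
opening: 0.408
t: 31.6
eef_pos: [598.6, -3.2, 167.3]
tcp_rot: [-1.571, 0.004, -1.23]
ft_force: [0.1, 0.6, -1.6]
opening: 0.413
```

View pics/ins18.png

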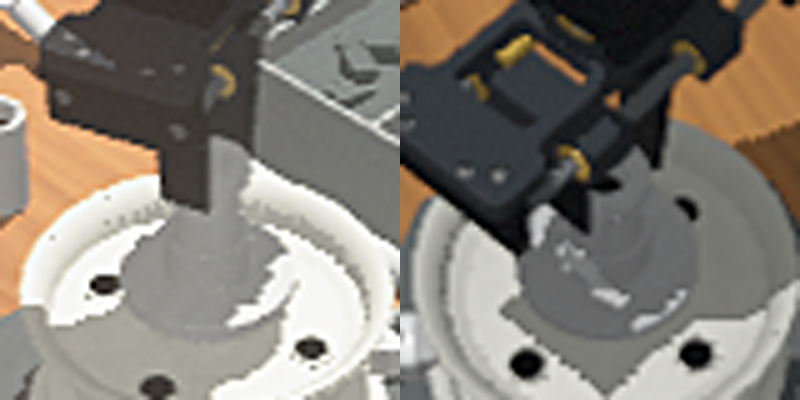

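Both views show the bush's lower end inside the spigot with no load. Continuing down.

```bash
python3 -m inch '[0,0.003,0,0,0,0,1, 0,0.003,0,0,0,0,1, 0,0,0,0,0,0,1]'
python3 -m inch '[0,0.003,0,0,0,0,1, 0,0.003,0,0,0,0,1, 0,0.003,0,0,0,0,1, 0,0,0,0,0,0,1]'
```

```text
t: 32.0
eef_pos: [598.5, -3.2, 161.0]
tcp_rot: [-1.571, 0.004, -1.23]
ft_force: [-0.1, 1.3, -1.6]
opening: 0.411
t: 32.4
eef_pos: [598.5, -3.2, 152.1]
tcp_rot: [-1.571, 0.004, -1.23]
ft_force: [0.5, -0.2, -1.5]
opening: 0.411
```

```bash
python3 -m inch '[0,0.003,0,0,0,0,1, 0,0.003,0,0,0,0,1, 0,0.003,0,0,0,0,1, 0,0,0,0,0,0,1]'
python3 -m inch '[0,0.003,0,0,0,0,1, 0,0.002,0,0,0,0,1, 0,0,0,0,0,0,1]'
```

```text
t: 32.8
eef_pos: [598.5, -3.1, 143.1]
tcp_rot: [-1.571, 0.004, -1.23]
ft_force: [1.2, 0.3, -1.1]
opening: 0.405
t: 33.1
eef_pos: [598.6, -3.1, 138.2]
tcp_rot: [-1.571, 0.004, -1.23]
ft_force: [0.3, 0.4, -2.2]
opening: 0.409
```

```bash
python3 -m inch '[0,0.002,0,0,0,0,1, 0,0,0,0,0,0,1]'
python3 -m inch '[0,0,0,0,0,0,-0.5, 0,0,0,0,0,0,-0.5, 0,0,0,0,0,0,-0.5, 0,0,0,0,0,0,-0.5, 0,-0.03,0,0,0,0,-0.5, 0,-0.04,0,0,0,0,-0.5, 0,-0.03,0,0,0,0,-0.5]'
python3 - <<'E'
from h import *
for n in("side","scene"):
    c=env.read_camera(n);crop(c,*[int(x) for x in proj(c,[598,-4,140])[0]],40,"ins19_"+n,7)
    W=cloud(c);r=np.hypot(W[...,0]-598,W[...,1]+3.6);m=(r<25)&(W[...,2]>139)&(W[...,2]<152);P=W[m];print(n,len(P),np.percentile(P[:,2],[10,50,90]).round(1),cv2.minEnclosingCircle(P[:,:2].astype('float32')))
a=cv2.imread("pics/ins19_side.png");b=cv2.imread("pics/ins19_scene.png");cv2.imwrite("pics/ins19.png",cv2.resize(np.hstack([a,b]),(800,400)))
E
```

```text
t: 33.3
eef_pos: [598.6, -3.1, 136.4]
tcp_rot: [-1.571, 0.004, -1.23]
ft_force: [-0.5, 0.4, -0.4]
opening: 0.414
t: 34.0
eef_pos: [598.9, -3.5, 238.6]
tcp_rot: [-1.57, 0.003, -1.23]
ft_force: [-0.9, -0.1, 0.4]
opening: 0.749
side 141 [140.4 142.7 144.5] ((596.6373901367188, -5.620620250701904), 21.473487854003906)
scene 187 [140.7 142.7 144.3] ((598.2771606445312, -3.290678024291992), 20.577951431274414)
```

View pics/ins19.png

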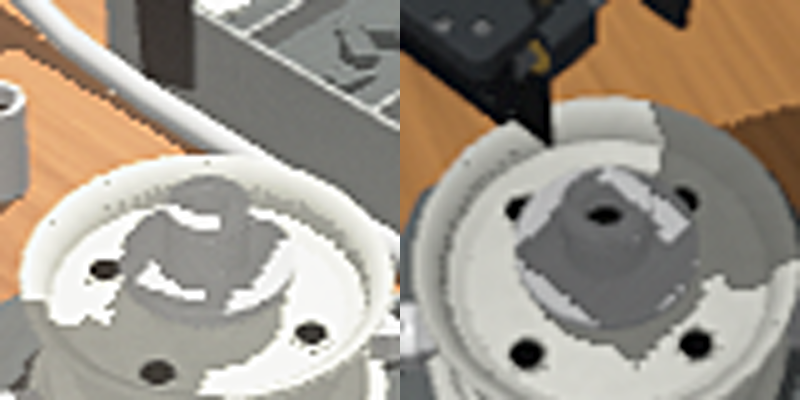

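The bush top reads 142.7 in both views. The same measure read 46.6 for its true 48 mm on the bench, so this is about 144.1, where home is 144. I'll raise clear and make a last check of everything.

```bash
python3 -m inch '[0,-0.04,0,0,0,0,-0.5, -0.04,-0.03,0,0,0,0,-0.5, -0.04,0,0,0,0,0,-0.5, -0.04,0,0,0,0,0,-0.5, 0,0,0,0,0,0,-0.5]'
python3 - <<'E'
from h import *
a=env.read_camera("side");cv2.imwrite("pics/sideF.png",a["pixels"]);c=env.read_camera("scene");cv2.imwrite("pics/sceneF.png",c["pixels"])
for n,cc in(("side",a),("scene",c)):
    W=cloud(cc);m=(W[...,0]>385)&(W[...,0]<540)&(W[...,1]>-325)&(W[...,1]<-255)&(W[...,2]>5)&(W[...,2]<40)&(cc["pixels"].max(-1)<100);P=W[m];print(n,"grip",len(P),P.mean(0).round(1) if len(P) else 0)
    m=(np.hypot(W[...,0]-452,W[...,1]-298)<55)&(cc["pixels"].max(-1)<80)&(W[...,2]>5)&(W[...,2]<60);P=W[m];print(n,"cap",len(P),P.mean(0).round(1),P[:,2].max().round(1), cv2.minEnclosingCircle(P[:,:2].astype('float32')))
    r=np.hypot(W[...,0]-598,W[...,1]+3.6);m=(r<22)&(W[...,2]>140)&(W[...,2]<152);P=W[m]
    A=np.c_[P[:,:2]-P[:,:2].mean(0),np.ones(len(P))]
    print("bush top",len(P),np.percentile(P[:,2],[10,50,90]).round(1),cv2.minEnclosingCircle(P[:,:2].astype('float32')))
E
```

```text
t: 34.6
eef_pos: [557.1, 112.8, 306.7]
tcp_rot: [-1.571, 0.004, -1.227]
ft_force: [0.3, -0.2, 0.2]
opening: 0.75
side grip 636 [ 464.7 -288.5   17.8]
side cap 252 [446.6 278.6  28. ] 52.0 ((453.4161071777344, 289.6452331542969), 27.694656372070312)
bush top 121 [141.  142.6 144.3] ((597.6006469726562, -5.642579078674316), 20.66856575012207)
scene grip 301 [ 473.3 -277.7   16.6]
scene cap 632 [464.3 297.8  37.4] 52.9 ((457.3577575683594, 296.4403991699219), 27.68699836730957)
bush top 179 [141.4 142.9 144.5] ((598.3199462890625, -3.3328611850738525), 20.46953582763672)
```

View pics/sideF.png

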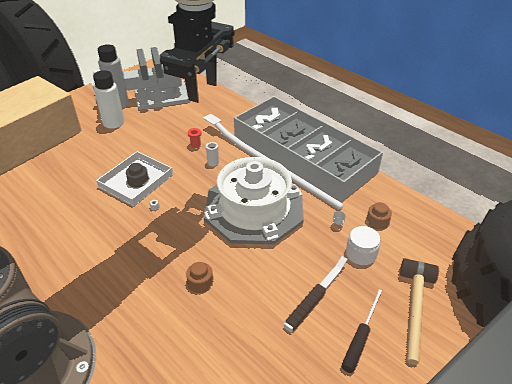

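View pics/sceneF.png

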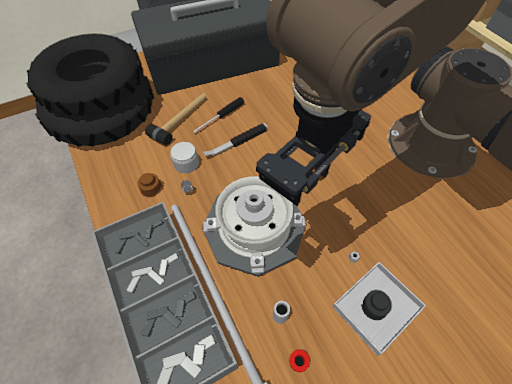

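Both views show the bush seated in the hub at side (255,175) and the cap in the tray at (137,173). The bar lies on the bench at (315,295), the other things are in place, and the arm is clear. Handing in.

```bash
python3 -c "
from cell import env
print(env.job_done(), env.state()['t'])"
```

```text
the job is handed in; nothing more can be done
the job is handed in; nothing more can be done
```

The job is handed in at about 34.7 s of the 72 s allowed. I levered the cap loose at the notch with the bar and laid the bar back where it came from. I then set the cap in the tray and slid the grey collared bush into the hub.

- **Bush:** the collar top is about 144.1 mm up, where 144 is fully home. That is the raw 142.7 mm reading plus the 1.4 mm the cameras under-read on the bench. I did not press it down to confirm by touch.
- **Cap and bar:** the cap stands upright near the middle of the tray. The bar lies flat and released, its tip roughly 260–270 mm from the hub axis.
- **Other things:** all of them look unmoved in the last pictures, but I did not measure each one.
- **Disagreements and slips:** the side camera sits about 2 mm off the other cameras in y, so I compared parts within one view. The first grip on the bush stopped 5 mm too high, so I opened and gripped again lower down. During the lift the two cameras disagreed on the cap's tilt (about 7–9° against 1–3°), so I judged it free because it stayed perched when the bar was lowered.

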